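# Open the shutter wheel and run the sample carrier home

## Task

Turn the shutter wheel by its rim until its raised mark, which starts hidden down in the guard, stands at the top, and let go. Then hook the roller carrier onto the high part of the sloped rail, uphill of the wheel and with its gate pin towards the wheel's side, and release it so that it rolls by itself past the wheel to the stop. Do not touch the carrier once it reaches the wheel, leave the wheel with its mark at the top, and do not knock the cup and the dropper bottle about.

Things in the scene. Friction and masses are not known exactly. Their poses are not given: they have to be found in the camera images.
- shuttle_stand: Fixed stand; aluminium base plate 8 mm thick, x -160 to 40, y -180 to 180 mm. Origin on the worktop below the rail's middle; x away from the robot, square to the rail; y along the rail, downhill; z up. The rail is a round steel bar 12 mm thick over x = 0, y -168 to 158 mm, falling 5 degrees to +y. It is held only by a post at each end; between the posts the space under it is free.
- wheel_axle (a point): Centre of the shutter wheel, (-92, 30, 80) mm in the stand's frame; axle along the stand's y. An upright disc on the robot's side of the rail, square to it: radius 60 mm, white rim 12 mm thick with flat side faces from radius 38 to 60 mm. Spins almost freely, is balanced, and stays about where it is left. A bearing block on its downhill side, 32 mm wide, reaches 12 mm above this point.
- wheel_mark (a point): Tip of the wheel's raised mark, a steel nub 9 x 8 mm standing 7 mm out of the rim, 67 mm from the axle; its z axis points outward from the axle. At the start it is down in the grey guard (open on top, 32 mm wide along the axle, top 64 mm above the worktop, round the lower part of the wheel).
- shutter_wheel (a joint): Turn of the wheel, rad, unlimited both ways; 0 with the mark at the top; growing values carry the top of the wheel towards the rail (stand's +x). Starts anywhere with the mark down in the guard.
- wheel_slot (a point): Middle of the only slot in the wheel's rim (36 degrees wide, 20 mm deep; this point is 50 mm from the axle), a quarter turn from the mark. With the mark at the top it faces the rail (+x of the stand) and lets the carrier's gate pin through; otherwise the rim blocks the pin. The rim cannot be pinched at the slot.
- rail_load (a point): A good loading point: the rail's upper edge at y = -90 mm in the stand's frame, 105.5 mm above the worktop, 120 mm uphill of the wheel. The carrier's rollers run on the upper edge.
- carrier_home (a point): Where carrier_mid is when the carrier hangs against the stop, a post with a rubber bumper at the rail's low end: (0, 112, 90) mm in the stand's frame.
- carrier: The roller carrier: loose C-shaped hanger, about 240 g, 125 mm high. Origin under its middle; y along the rail when hung, z up, x to its open side (away from the wheel). Foot 14 mm thick, x -24 to 36, y -32 to 32, disc on it up to z = 16; back plate x -24 to -19 mm; top arm z 83 to 93 mm. Starts standing upright on the worktop, x within 0.5 rad of straight away from the robot.
- carrier_mid (a point): Middle of the carrier, 62.5 mm above its underside and straight below its grip tab. The tab is on top, from 93 to 125 mm above the underside (its centre 46.5 mm above this point), 10 mm thick along the carrier's x and 26 mm wide along its y. When the carrier is seated, this point is 2.5 mm above the rail's upper edge.
- carrier_rollers (a point): Middle between the undersides of the two grooved rollers, 60 mm above the carrier's underside; this point comes onto the rail's upper edge. Rollers at y = -15 and 15 mm, groove 16 mm wide, flanges 4 mm deeper. To hang it, hold it 6 to 28 mm above its seated height, bring it on in the stand's +x so the rail enters the open side between foot and flanges, then lower it.
- carrier_pin (a point): Outer end of the carrier's gate pin, 49 mm to -x of its middle and 45 mm above its underside; the pin sticks out of the back plate at y = 0, 6 mm wide along y and 10 mm high. It passes through the wheel's slot as the carrier rolls by.
- cup_by: Bystander: sample cup with screw lid, 58 mm across, 70 mm high, behind the rail. Leave standing.
- dropper_by: Bystander: brown dropper bottle, 34 mm across, 102 mm high, to the right of the carrier. Leave standing.

How it is judged:
On the way, in this order (a step that is already met when the one before it is completed fails the run):
1. the wheel's mark stands at the top (within about 8.6 degrees), the wheel still and not touched (angle between wheel_mark's own z axis and vertical below 0.15 rad and velocity of joint shutter_wheel between -0.1 and 0.1 rad/s and contact force between the fingers and anything else below 0.1 N), for 0.2 s.
2. the carrier hangs on the rail uphill of the wheel (y of carrier_mid in the frame of rail_load between -0.05 and 0.09 m and x of carrier_mid in the frame of rail_load between -0.008 and 0.008 m and z of carrier_mid in the frame of rail_load between -0.014 and 0.012 m), for 0.1 s.
At the end, for the whole second after the job is handed in: The carrier hangs upright on the rail with its gate pin on the wheel's side, at rest against the stop (its middle within 12 mm of the home point), and the wheel's mark is still at the top (within about 11 degrees) (distance between carrier_mid and carrier_home below 0.012 m and angle between each of carrier_mid, wheel_mark's own z axis and vertical below 0.2 rad and x of carrier_pin in the frame of shuttle_stand below -0.035 m); the robot touches nothing.
It fails at once if the carrier is touched by the gripper at or past the wheel (contact force between the fingers and carrier above 0.3 N and y of carrier_mid in the frame of shuttle_stand above 0.03 m and horizontal distance between carrier_mid and shuttle_stand below 0.2 m).
It fails at once if the sample cup or the dropper bottle beside the work is knocked away (distance of any of cup_by, dropper_by from where it was at the start of the episode above 0.05 m).
It also fails if it takes over 72 s, if anything falls off the work surface, if the arm or the gripper's body presses on something with over 40 N, if the wrist force passes 120 N, or if a joint passes its speed limit or range.

## Robot

A 6-joint arm with a two-finger parallel gripper is mounted at the origin on a cart in front of the work surface, level with it; the furniture and walls round the work are solid. World frame = base frame: x ahead of the robot, y to its left, z up, the work surface at z = 0. Lengths are in m, angles in rad, forces in N, time in s.
With the tool pointing down it reaches from about 0.35 to 0.975 m from the base axis. Payload 4.9 kg.
Tool frame: the origin (TCP) lies at the very end of the fingers, on their centre line; the grasp point (between the pads) lies 19 mm behind it (grasp_offset is the distance from the TCP to the grasp point, in m); x points along the fingers, y is the direction in which the jaws open and shut, and the axes are right-handed (so a half turn about x gives the same grasp; the last joint's range is limited). The gripper opens to 85 mm and grips with 20 to 120 N. Pads are 22 mm wide; open, the fingers measure 114 mm over their backs; the gripper's body (76 mm by 85 mm) begins 54 mm behind the grasp point. The pads swing forward as they close: fully open they stand 13 mm farther back than shut.
Start: joints at [1.126, 0.053, 1.613, -0, 1.476, -0.119], TCP at [0.2, 0.592, 0.196] pointing down, gripper open.
Joint ranges: [-3.01, 3.01], [-1.01, 2.22], [0.06, 2.58], [-1.02, 4.17], [0.09, 2.62], [-3.14, 3.14]. Speed limits (rad/s): [2.57, 2.57, 3.14, 3.14, 3.14, 3.14].

## Interface

Orientations are given as a rotation vector (axis times angle).
In Python, from station import get_obs, get_image, camera_model, finish_job, grasp_offset gives the robot as it stands.
- The arm moves only by the shell command python3 -m crank 'ROWS' [OPENING] [FORCE]. ROWS is JSON, a list that holds one entry, the list of rows, each a list of 4 numbers: the shift along the world's x, y, z in m, then the turn about the world's z in degrees. In form: [[[dx, dy, dz, turn], ...]]. A call has 1 to 5 rows; each row is the pose to reach, as a shift and turn from the pose commanded when the call began; what a row does not reach only later rows make up. A row lasts 1/12 s, in which the tool goes at most 41.7 mm and 7.16 degrees, less where a joint would pass 70% of its speed; a pose out of reach is approached as far as the arm can. A call with a gripper value outside its range is refused whole. OPENING is the opening, from 0 (shut) to 1 (fully open), set as the call begins (- or left out, the last holds). The fingers move at their own pace and stop on an object; FORCE is the grip in N (left out, the last holds). Time passes only in rows, so rows that repeat a pose let the fingers close. It gives the time, the measured TCP pose, the force and the opening at its end, in the units of the state.
- get_obs(): the state, without advancing time (a new reading comes with each control period).
- get_image(name): name is "side" or "top"; returns (picture, depth): 400x640x3 uint8, red, green, blue; 400x640 float32, m along the optical axis (not along the pixel's ray), 0 where there is no reading.
- camera_model(name): a dict with "fx", "fy", "cx", "cy" (pixels), "xyz" and "attitude" of the camera in the world. Camera axes: x right, y down, z forward; pixel columns grow to the right and rows downward; lengths in m; the calibration is good to about 2 mm. A picture is of the moment at which its call begins. camera_model takes no time and is no camera call.
- finish_job(): hands the job in, once; it reports no verdict.
The state is a dict: "t": time; "q": joint angles; "dq": joint speeds; "effort": joint torques, N m; "tool_pos": TCP position; "tool_rot": TCP orientation; "contact_force": force on the tool from outside, world axes, zero at the start; "wrist_torque": the same for the moment, N m; "opening": finger opening in m.
Only numpy, scipy, OpenCV 4.12 (cv2) and the standard library are available. Lean on these libraries where they do the work, as an engineer would, in place of code of your own. Each camera call takes 0.05 s, during which the arm holds its last target.

## Working session

There is one attempt and no reset: what is moved stays moved. The work goes in short steps, Python scripts to look and compute and a shell command to move; the robot and the scene stay as the last step left them, time stands still between calls to the robot, and variables do not carry over. Pictures are saved under pics/ and viewed, and the job is handed in when it is done.

```bash
ls; mkdir -p pics; cat > h.py <<'E'
import numpy as np,cv2
from scipy.spatial.transform import Rotation as R
from station import get_obs,get_image,camera_model,finish_job,grasp_offset
def snap(name,fn):
    im,d=get_image(name); cv2.imwrite('pics/%s.png'%fn,im[:,:,::-1]); np.savez('pics/%s.npz'%fn,im=im,d=d); return im,d
def cam(name):
    m=camera_model(name); a=np.array(m['attitude'],float)
    Rm=a if a.shape==(3,3) else R.from_rotvec(a).as_matrix()
    return m,Rm,np.array(m['xyz'])
def px2w(name,d,u,v,depth=None):
    m,Rm,t=cam(name); z=d[int(v),int(u)] if depth is None else depth
    return Rm@np.array([(u-m['cx'])/m['fx']*z,(v-m['cy'])/m['fy']*z,z])+t
def w2px(name,p):
    m,Rm,t=cam(name); c=Rm.T@(np.array(p)-t); return np.array([m['fx']*c[0]/c[2]+m['cx'],m['fy']*c[1]/c[2]+m['cy']])
def cloud(name,d):
    m,Rm,t=cam(name); v,u=np.mgrid[:400,:640]
    P=np.stack([(u-m['cx'])/m['fx']*d,(v-m['cy'])/m['fy']*d,d],-1); return P@Rm.T+t
def crop(fn,u0,u1,v0,v1,s,out):
    im=cv2.imread('pics/%s.png'%fn)[v0:v1,u0:u1]; cv2.imwrite('pics/%s.png'%out,cv2.resize(im,None,fx=s,fy=s,interpolation=cv2.INTER_CUBIC))
E
python3 - <<'E'
from h import *
print(get_obs()); print(grasp_offset if not callable(grasp_offset) else grasp_offset())
for n in ('top','side'): print(camera_model(n)); snap(n,n+'0')
E
```

```text
pics
{'t': 0.0, 'q': array([ 1.12597212e+00,  5.33508117e-02,  1.61431192e+00,  3.01531351e-05,
        1.47596803e+00, -1.19042760e-01]), 'dq': array([-2.31983895e-05, -7.80994961e-04, -8.27521348e-05, -2.82026725e-04,
       -9.28128833e-04,  2.08687752e-04]), 'effort': array([ 1.59329982e-03, -3.93688023e+01, -3.70173275e+01, -7.84853705e-05,
        7.08619933e-03,  4.57241125e-07]), 'tool_pos': array([0.19974672, 0.59149094, 0.19475612]), 'tool_rot': array([ 0.25415   ,  1.55623018, -0.25722331]), 'contact_force': array([-0.4725454 ,  0.5103608 ,  0.03151754]), 'wrist_torque': array([-0.07085136, -0.04608594,  0.041958  ]), 'opening': 0.0854956829441478}
0.0187
{'fx': 412.2024158467971, 'fy': 412.2024158467971, 'cx': 310.14671941823224, 'cy': 195.49990166795249, 'xyz': array([ 0.39513398, -0.13280173,  1.17741329]), 'attitude': array([-2.10352678,  2.14953393, -0.1406592 ])}
{'fx': 401.44430730720677, 'fy': 401.44430730720677, 'cx': 328.41949692876693, 'cy': 193.3927788946475, 'xyz': array([ 0.13021631, -0.26048818,  0.99322113]), 'attitude': array([-2.16628711,  1.63812851, -0.39757138])}
```

View pics/top0.png

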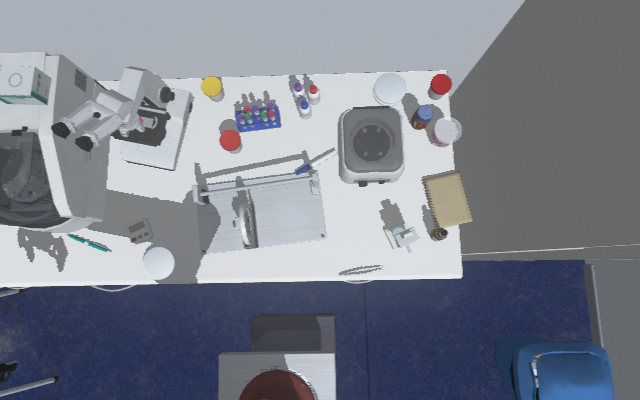

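View pics/side0.png

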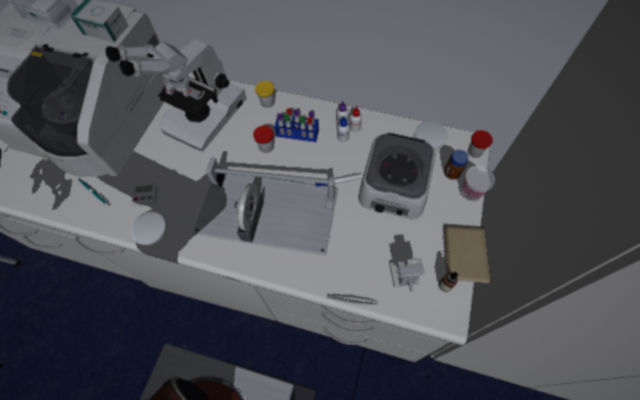

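```bash
python3 - <<'E'
from h import *
print(w2px('top',[0,0,0]),w2px('top',[0.2,.592,.196]),w2px('side',[0.2,.592,.196]),w2px('top',[0.5,0,0]))
for n,pts in (('top',[(197,190),(315,180),(248,222),(403,236),(440,235),(205,250),(324,238),(322,177)]),('side',[(247,208),(407,270),(448,282)])):
    d=np.load('pics/%s0.npz'%n)['d']
    for p in pts: print(n,p,px2w(n,d,*p).round(4))
crop('top0',180,340,160,260,5,'c1');crop('top0',370,470,190,260,8,'c2');crop('side0',185,345,150,260,5,'c3');crop('side0',375,475,225,300,8,'c4')
E
```

```text
[275.77167999 411.75043623] [ 11.27018227 352.62188249] [-44.23490645 246.90941294] [274.68825361 225.16402492]
top (197, 190) [0.5888 0.1948 0.1056]
top (315, 180) [ 0.6066 -0.1198  0.1128]
top (248, 222) [0.5019 0.0607 0.0908]
top (403, 236) [ 0.4549 -0.3415  0.1146]
top (440, 235) [ 0.4575 -0.4456  0.079 ]
top (205, 250) [0.4331 0.1971 0.0098]
top (324, 238) [ 0.4599 -0.1403  0.0094]
top (322, 177) [ 6.375e-01 -1.390e-01 -4.000e-04]
side (247, 208) [0.4921 0.0631 0.1005]
side (407, 270) [ 0.4458 -0.3479  0.0945]
side (448, 282) [ 0.4547 -0.4488  0.0621]
```

View pics/c1.png

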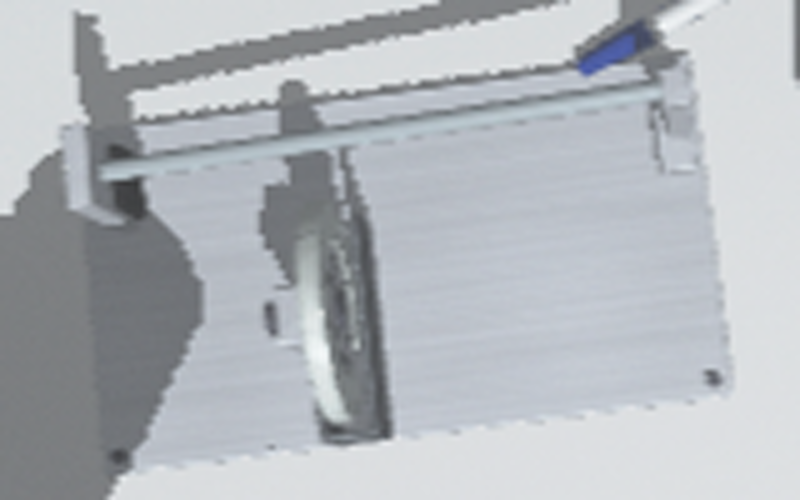

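View pics/c2.png

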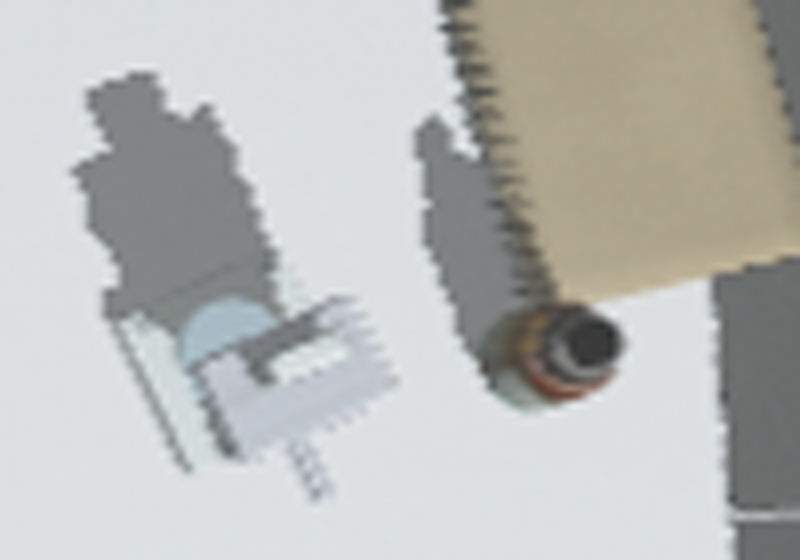

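View pics/c3.png

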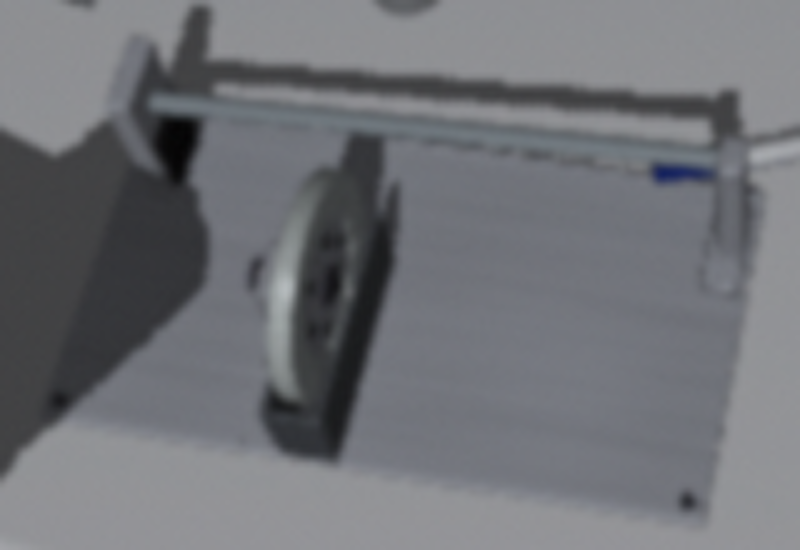

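View pics/c4.png

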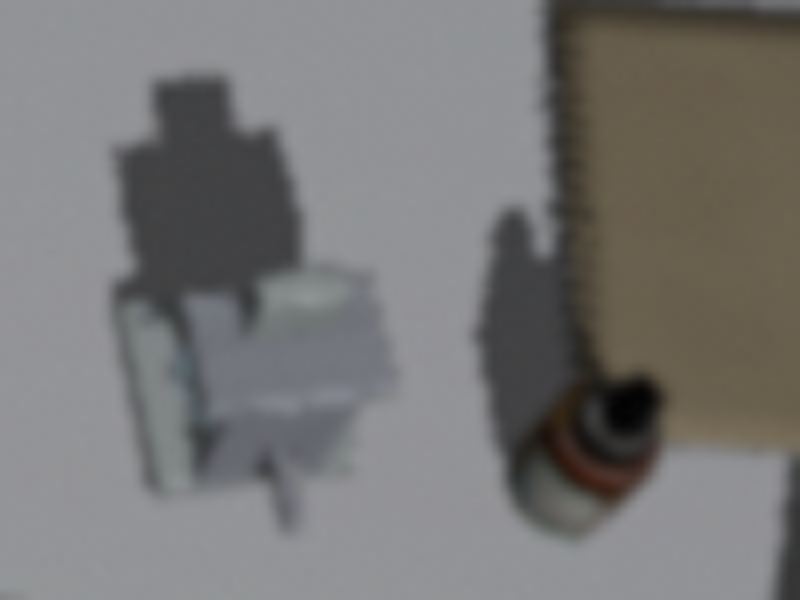

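```bash
python3 - <<'E'
from h import *
for n in ('top','side'):
    d=np.load('pics/%s0.npz'%n)['d']; P=cloud(n,d)
    reg=(P[...,0]>.38)&(P[...,0]<.7)&(P[...,1]>-.2)&(P[...,1]<.26)&(d>0)
    tab=P[reg&(abs(P[...,2])<.004)][:,2]; print(n,'table z',np.median(tab))
    # rail: z 0.085..0.125, x near .6
    m=reg&(P[...,2]>.085)&(P[...,2]<.13)&(P[...,0]>.565)&(P[...,1]>-.09)&(P[...,1]<.15)
    q=P[m]; 
    # remove wheel: keep near line
    vx=np.polyfit(q[:,1],q[:,0],1)
    for _ in range(5):
        r=abs(q[:,0]-np.polyval(vx,q[:,1])); k=r<.009; vx=np.polyfit(q[k,1],q[k,0],1)
    vz=np.polyfit(q[k,1],q[k,2],1); print('rail',k.sum(),'x=',vx,'z=',vz,'yaw',-np.degrees(np.arctan(vx[0])))
    m=reg&(P[...,2]>.005)&(P[...,2]<.013); m=cv2.morphologyEx(m.astype(np.uint8),cv2.MORPH_OPEN,np.ones((3,3)))>0
    q=P[m][:,:2].astype(np.float32); print(cv2.minAreaRect(q*1000), cv2.boxPoints(cv2.minAreaRect(q*1000)).round(1).tolist())
    # wheel rim pts
    m=reg&(P[...,2]>.05)&(P[...,0]<.575)&(P[...,0]>.4)&(P[...,1]<.14)&(P[...,1]>-.05)
    q=P[m]; print('wheel',len(q),q.min(0),q.max(0)); i=q[:,2].argmax(); print(q[i], np.sort(q[:,2])[-8:])
E
```

```text
top table z 0.000197268391214922
rail 389 x= [-0.10559087  0.60228739] z= [-0.08872878  0.10059935] yaw 6.027576218450042
((538.2383422851562, 41.696197509765625), (199.7205352783203, 358.8515319824219), 6.121392726898193) [[419.79998779296875, 209.5], [458.1000061035156, -147.39999389648438], [656.7000122070312, -126.0999984741211], [618.4000244140625, 230.6999969482422]]
wheel 608 [0.43437312 0.04485239 0.05080938] [0.56046395 0.10196892 0.14324589]
[0.49694664 0.06155371 0.14324589] [0.14231547 0.14246536 0.14248491 0.14258376 0.14271383 0.14274698
 0.14300008 0.14324589]
side table z 0.0006571691632689669
rail 407 x= [-0.10654478  0.60230394] z= [-0.08674942  0.10091218] yaw 6.081622863199727
((539.61376953125, 42.16387939453125), (201.84474182128906, 359.5077819824219), 6.017866134643555) [[420.3999938964844, 210.3000030517578], [458.1000061035156, -147.1999969482422], [658.7999877929688, -126.0], [621.0999755859375, 231.5]]
wheel 834 [0.43508833 0.04506238 0.05000459] [0.56259199 0.1024477  0.14456042]
[0.5009588  0.07042254 0.14456042] [0.14224574 0.14231966 0.14235333 0.1426899  0.14271416 0.1427338
 0.14417342 0.14456042]
```

```bash
cat >> h.py <<'E'
YAW=0.1056; O=np.array([.5987,.0483,0]); RS=R.from_euler('z',YAW).as_matrix()
def s2w(p): return RS@np.asarray(p,float)+O
def w2s(P): return (P-O)@RS
E
cat > wh.py <<'E'
from h import *
def wheel(fn,n,out=None):
    d=np.load('pics/%s.npz'%fn)['d']; im=np.load('pics/%s.npz'%fn)['im']
    S=w2s(cloud(n,d)); dx=S[...,0]+.092; dz=S[...,2]-.08; r=np.hypot(dx,dz); a=np.degrees(np.arctan2(dx,dz))%360
    m=(abs(S[...,1]-.03)<.016)&(r<.075)&(d>0)
    print(n,'plane y mean',S[...,1][m&(r>.04)&(r<.062)&(dz>0)].mean())
    for lo in range(0,360,10):
        k=m&(a>=lo)&(a<lo+10)&(r>.036)
        k2=k&(abs(S[...,1]-.03)<.0085)
        if k.sum(): print(lo,k.sum(),'r',np.percentile(r[k],[5,50,95]).round(3), 'tread', k2.sum(), r[k2].max().round(3) if k2.any() else '')
if __name__=='__main__':
    import sys; wheel(sys.argv[1],sys.argv[2])
E
python3 wh.py top0 top; python3 wh.py side0 side
python3 - <<'E'
from h import *
crop('top0',230,265,185,255,8,'c5');crop('side0',225,280,175,250,8,'c6')
for p in ([-.16,-.18,.008],[.04,.18,.008],[0,-.09,.1055],[-.092,.03,.14],[-.152,.024,.08]): print(w2px('top',s2w(p)),w2px('side',s2w(p)))
E
```

```text
top plane y mean 0.028080465806814843
0 23 r [0.043 0.059 0.062] tread 23 0.063
10 23 r [0.051 0.06  0.063] tread 23 0.063
20 25 r [0.04  0.059 0.061] tread 25 0.062
30 15 r [0.054 0.059 0.061] tread 15 0.064
40 16 r [0.04  0.059 0.06 ] tread 16 0.061
50 12 r [0.043 0.058 0.06 ] tread 12 0.06
60 9 r [0.048 0.059 0.06 ] tread 9 0.06
70 7 r [0.037 0.044 0.059] tread 7 0.059
80 3 r [0.047 0.05  0.052] tread 3 0.052
90 3 r [0.038 0.046 0.055] tread 3 0.056
100 10 r [0.039 0.048 0.056] tread 6 0.057
110 14 r [0.037 0.046 0.058] tread 7 0.057
130 5 r [0.042 0.047 0.056] tread 5 0.057
140 3 r [0.048 0.051 0.056] tread 2 0.057
150 6 r [0.038 0.044 0.051] tread 6 0.052
160 6 r [0.037 0.042 0.055] tread 5 0.056
170 6 r [0.038 0.048 0.054] tread 3 0.051
180 6 r [0.038 0.045 0.071] tread 4 0.045
190 9 r [0.045 0.059 0.074] tread 9 0.075
200 2 r [0.049 0.061 0.073] tread 1 0.074
210 2 r [0.047 0.054 0.06 ] tread 0 
220 1 r [0.062 0.062 0.062] tread 0 
230 5 r [0.037 0.052 0.059] tread 4 0.06
240 19 r [0.037 0.048 0.074] tread 5 0.05
250 47 r [0.043 0.065 0.07 ] tread 16 0.071
260 2 r [0.042 0.043
[... 1578 characters left out ...]
056 0.059] tread 12 0.059
270 16 r [0.041 0.056 0.059] tread 16 0.06
280 22 r [0.041 0.058 0.061] tread 22 0.061
290 23 r [0.042 0.058 0.061] tread 23 0.061
300 26 r [0.047 0.058 0.062] tread 26 0.063
310 29 r [0.042 0.059 0.061] tread 29 0.061
320 28 r [0.044 0.059 0.063] tread 28 0.063
330 31 r [0.04  0.059 0.062] tread 31 0.064
340 31 r [0.042 0.059 0.062] tread 31 0.065
350 26 r [0.04  0.06  0.063] tread 26 0.065
[326.56684619 238.43226495] [325.47491123 254.97909182]
[194.75002673 185.62870257] [214.75846888 169.67063563]
[285.44054117 180.68323032] [301.20233799 177.8174641 ]
[241.55609168 219.38844222] [243.62648054 195.98387209]
[250.3454206  243.67581282] [244.20782871 228.86121419]
```

View pics/c5.png

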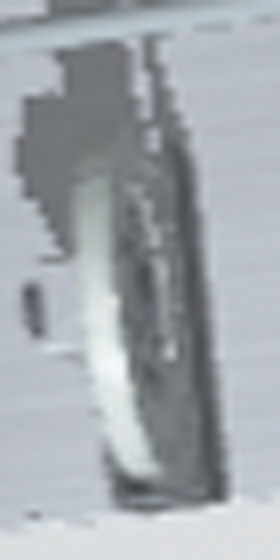

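View pics/c6.png

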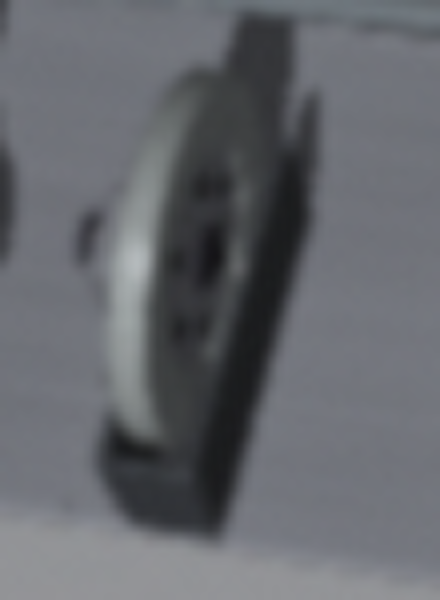

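```bash
cat > st.py <<'E'
from h import *
o=get_obs(); M=R.from_rotvec(o['tool_rot']).as_matrix()
print('t',round(o['t'],2),'p',o['tool_pos'].round(4),'q',o['q'].round(3),'F',np.array(o['contact_force']).round(2),'open',round(o['opening'],4))
ya=np.degrees(np.arctan2(M[1,1],M[0,1])); print('toolx',M[:,0].round(3),'tooly yaw',round(ya,2),'stand',w2s(o['tool_pos']).round(4))
E
python3 st.py; python3 - <<'E'
from h import *
for a in (60,45,0,-45,-60):
    a=np.radians(a); print(s2w([-.092+.049*np.sin(a),.030,.08+.049*np.cos(a)-.0187]).round(4))
# carrier tab: cluster points z .118-.13
for n in ('top','side'):
    d=np.load('pics/%s0.npz'%n)['d'];P=cloud(n,d)
    reg=(P[...,0]>.38)&(P[...,0]<.55)&(P[...,1]>-.42)&(P[...,1]<-.28)&(d>0)
    for lo,hi in ((.118,.132),(.08,.098),(.01,.02)):
        q=P[reg&(P[...,2]>lo)&(P[...,2]<hi)]; print(n,lo,len(q),q.mean(0).round(4),cv2.minAreaRect((q[:,:2]*1000).astype(np.float32)))
E
```

```text
t 0.1 p [0.1998 0.5915 0.1949] q [ 1.126  0.053  1.614  0.     1.476 -0.119] F [-0.01  1.35  0.1 ] open 0.0852
toolx [-0.001 -0.002 -1.   ] tooly yaw 71.33 stand [-0.3395  0.5823  0.1949]
[0.5462 0.0729 0.0858]
[0.5385 0.0721 0.0959]
[0.5041 0.0684 0.1103]
[0.4696 0.0648 0.0959]
[0.4619 0.064  0.0858]
top 0.118 42 [ 0.4591 -0.3529  0.125 ] ((459.3846435546875, -353.1419982910156), (9.754434585571289, 26.0350399017334), 21.783340454101562)
top 0.08 247 [ 0.4518 -0.3547  0.0932] ((453.7250671386719, -355.59381103515625), (35.55326843261719, 56.557899475097656), 24.128137588500977)
top 0.01 266 [ 0.4706 -0.3412  0.0148] ((465.4172668457031, -351.2979736328125), (59.19965744018555, 64.49515533447266), 24.820674896240234)
side 0.118 61 [ 0.459  -0.3525  0.1248] ((460.21209716796875, -352.3699951171875), (11.113468170166016, 25.346832275390625), 23.94202995300293)
side 0.08 317 [ 0.4496 -0.3554  0.0931] ((454.1919860839844, -355.0501708984375), (35.651123046875, 55.53011703491211), 24.2206974029541)
side 0.01 199 [ 0.4551 -0.3351  0.0152] ((465.5771179199219, -349.97674560546875), (60.31336212158203, 63.49364471435547), 23.277711868286133)
```

```bash
python3 -m crank '[[[0.012,-0.036,0.016,5],[0.024,-0.072,0.032,10],[0.036,-0.108,0.048,15],[0.048,-0.144,0.06,20],[0.06,-0.18,0.065,24.7]]]' 1 60
python3 -m crank '[[[0.018,-0.036,0,0],[0.036,-0.072,0,0],[0.054,-0.108,0,0],[0.072,-0.144,0,0],[0.09,-0.18,0,0]]]'
python3 st.py
```

```text
t: 0.52
tool_pos: [0.2605, 0.411, 0.2627]
tool_rot: [-0.085, 1.567, 0.088]
contact_force: [0.7, -0.3, -0.0]
opening: 0.0854
t: 0.93
tool_pos: [0.3501, 0.2303, 0.2607]
tool_rot: [-0.083, 1.569, 0.083]
contact_force: [1.1, 0.5, 0.4]
opening: 0.0851
t 0.93 p [0.3501 0.2303 0.2607] q [ 0.404 -0.498  1.974 -0.     1.666 -1.273] F [1.13 0.5  0.41] open 0.0851
toolx [ 0.  0. -1.] tooly yaw 96.07 stand [-0.228   0.2072  0.2607]
```

```bash
python3 -m crank '[[[0.028,-0.024,-0.008,0],[0.056,-0.048,-0.016,0],[0.084,-0.072,-0.024,0],[0.112,-0.096,-0.032,0],[0.14,-0.12,-0.04,0]]]' 0.5
python3 -m crank '[[[0.025,-0.02,-0.02,0],[0.0484,-0.0382,-0.04,0],[0.0484,-0.0382,-0.04,0]]]'
python3 st.py
python3 - <<'E'
from h import *
snap('top','top1');crop('top1',200,320,150,260,6,'c7')
E
```

```text
t: 1.35
tool_pos: [0.4909, 0.1104, 0.2202]
tool_rot: [-0.082, 1.569, 0.082]
contact_force: [0.4, 0.9, 0.9]
opening: 0.0426
t: 1.6
tool_pos: [0.5383, 0.0705, 0.175]
tool_rot: [-0.08, 1.578, 0.079]
contact_force: [-0.7, -1.3, -1.2]
opening: 0.0428
t 1.6 p [0.5383 0.0705 0.175 ] q [-6.000e-03 -1.240e-01  1.820e+00 -1.000e-03  1.453e+00 -1.678e+00] F [-0.66 -1.35 -1.21] open 0.0428
toolx [-0.008 -0.001 -1.   ] tooly yaw 95.79 stand [-0.0577  0.0285  0.175 ]
```

View pics/c7.png

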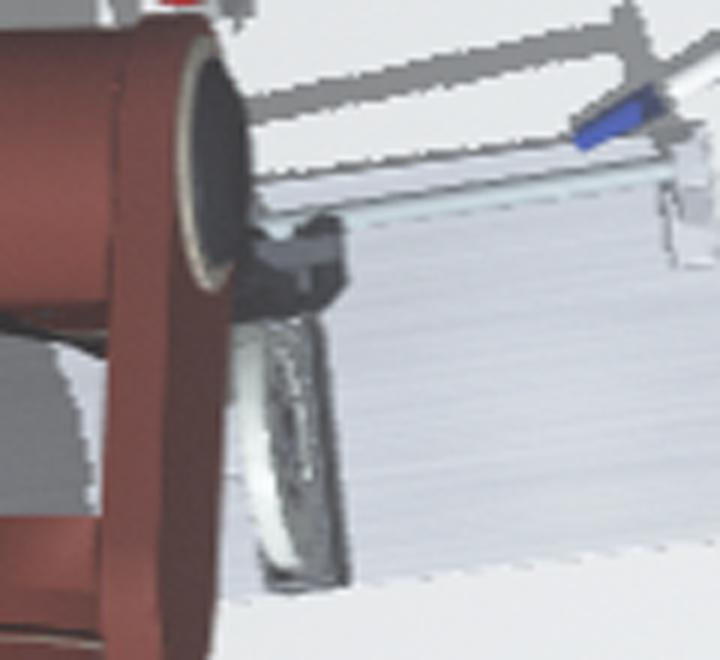

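```bash
python3 -m crank '[[[0,0,-0.03,0],[0,0,-0.06,0],[0,0,-0.075,0],[0,0,-0.08,0],[0,0,-0.08,0]]]' 
python3 st.py
```

```text
t: 2.07
tool_pos: [0.537, 0.0746, 0.1]
tool_rot: [-0.083, 1.572, 0.084]
contact_force: [-0.3, -0.2, -0.6]
opening: 0.0429
t 2.07 p [0.537  0.0746 0.1   ] q [ 1.000e-03 -6.400e-02  1.894e+00  0.000e+00  1.314e+00 -1.676e+00] F [-0.3  -0.18 -0.55] open 0.0429
toolx [-0.002  0.    -1.   ] tooly yaw 96.09 stand [-0.0585  0.0326  0.1   ]
```

```bash
python3 -m crank '[[[0,-0.002,-0.001,0],[0,-0.002,-0.001,0],[0,-0.002,-0.001,0],[0,-0.002,-0.001,0],[0,-0.002,-0.001,0]]]' 0 30
python3 -m crank '[[[0,0,0,0],[0,0,0,0],[0,0,0,0]]]'
python3 st.py
```

```text
t: 2.48
tool_pos: [0.539, 0.0719, 0.1011]
tool_rot: [-0.083, 1.568, 0.083]
contact_force: [-0.8, -0.7, 0.2]
opening: 0.0003
t: 2.73
tool_pos: [0.5385, 0.0719, 0.1001]
tool_rot: [-0.083, 1.569, 0.083]
contact_force: [-0.1, -0.3, 0.2]
opening: -0.0002
t 2.73 p [0.5385 0.0719 0.1001] q [-0.004 -0.063  1.893  0.     1.312 -1.68 ] F [-0.07 -0.28  0.22] open -0.0002
toolx [ 0.  0. -1.] tooly yaw 96.03 stand [-0.0574  0.0298  0.1001]
```

```bash

python3 - <<'E'
from h import *
snap('top','top2');crop('top2',200,320,150,260,6,'c7')
snap('side','side2');crop('side2',185,325,130,250,5,'c8')
E
```

```text
(no output)
```

View pics/c7.png

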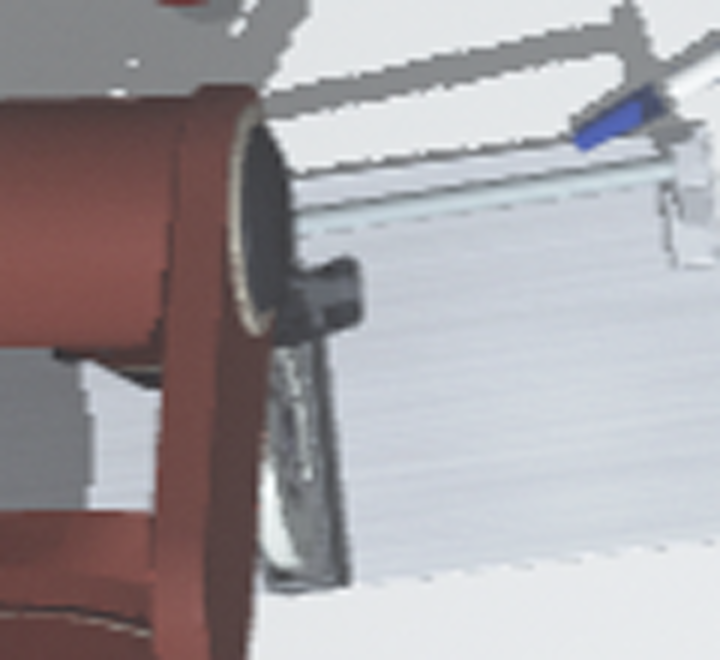

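View pics/c8.png

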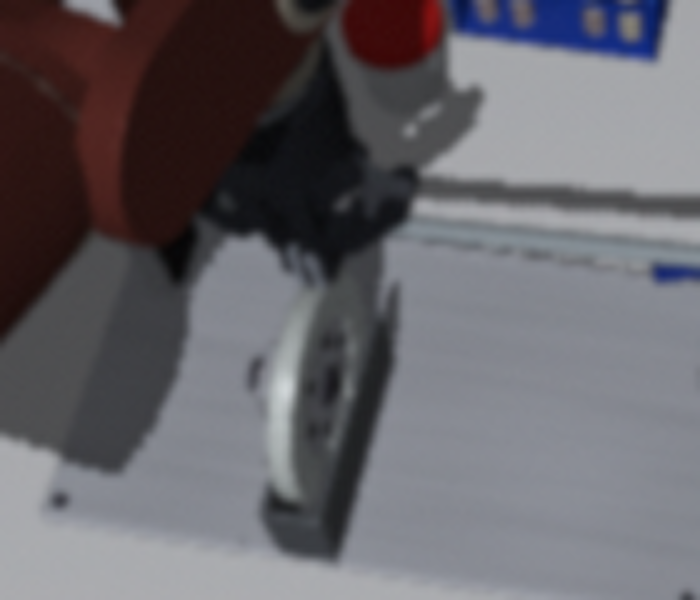

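```bash

python3 - <<'E'
from h import *
p=[.5385,.0719,.1001]
for q in (p,[.5385,.0719,.12],[.5385,.0719,.155],[.5385,.0719,.175]): print(w2px('top',q),w2px('side',q), (w2px('side',q)-[185,130])*5)
crop('side2',225,290,150,200,12,'c9')
d=np.load('pics/side2.npz')['d']
for v in range(160,192,3): print(v,[tuple(w2s(px2w('side',d,u,v)).round(3)) for u in (246,250,254)])
E
```

```text
[243.24265748 207.96233668] [250.48520581 191.40058499] [327.42602905 307.00292494]
[241.80109299 206.98493591] [249.03085184 187.60268634] [320.15425918 288.01343169]
[239.13317401 205.17604972] [246.34516214 180.58927872] [306.72581072 252.94639358]
[237.52728094 204.08723189] [244.73225389 176.37733156] [298.66126945 231.88665782]
160 [(np.float64(-0.079), np.float64(-0.001), np.float64(0.287)), (np.float64(-0.071), np.float64(-0.006), np.float64(0.277)), (np.float64(-0.061), np.float64(-0.01), np.float64(0.262))]
163 [(np.float64(-0.081), np.float64(-0.0), np.float64(0.279)), (np.float64(-0.074), np.float64(-0.005), np.float64(0.269)), (np.float64(-0.064), np.float64(-0.009), np.float64(0.254))]
166 [(np.float64(-0.081), np.float64(0.002), np.float64(0.265)), (np.float64(-0.067), np.float64(0.001), np.float64(0.244)), (np.float64(-0.068), np.float64(-0.009), np.float64(0.247))]
169 [(np.float64(-0.072), np.float64(0.01), np.float64(0.237)), (np.float64(-0.066), np.float64(0.004), np.float64(0.229)), (np.float64(-0.065), np.float64(-0.005), np.float64(0.23))]
172 [(np.float64(-0.0
[... 567 characters left out ...]
64(0.025), np.float64(0.17)), (np.float64(-0.063), np.float64(0.017), np.float64(0.166)), (np.float64(0.023), np.float64(0.059), np.float64(0.008))]
184 [(np.float64(-0.067), np.float64(0.028), np.float64(0.156)), (np.float64(-0.063), np.float64(0.02), np.float64(0.151)), (np.float64(-0.038), np.float64(0.025), np.float64(0.106))]
187 [(np.float64(-0.066), np.float64(0.032), np.float64(0.138)), (np.float64(-0.064), np.float64(0.022), np.float64(0.138)), (np.float64(-0.043), np.float64(0.024), np.float64(0.1))]
190 [(np.float64(-0.075), np.float64(0.029), np.float64(0.139)), (np.float64(-0.065), np.float64(0.025), np.float64(0.123)), (np.float64(-0.048), np.float64(0.025), np.float64(0.092))]
```

View pics/c9.png

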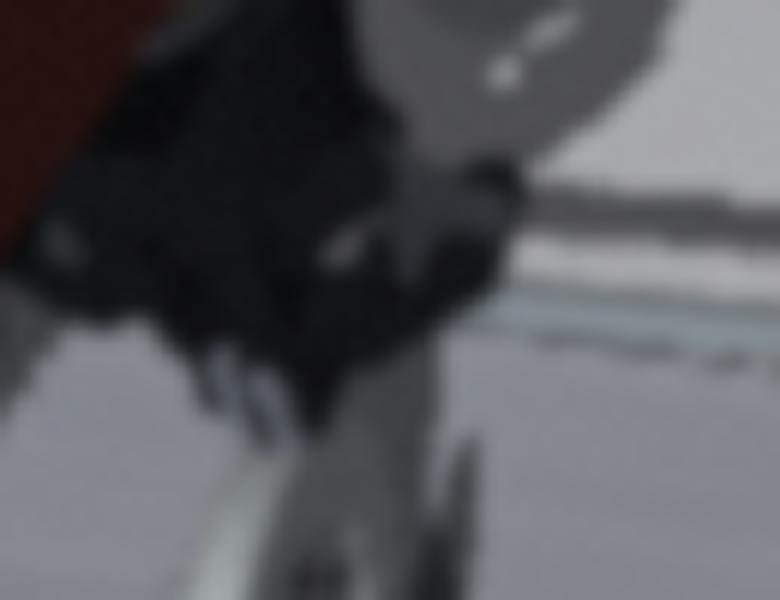

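```bash

python3 - <<'E'
from h import *
for n in ('top','side'):
  d=np.load('pics/%s2.npz'%n)['d'];S=w2s(cloud(n,d)); im=np.load('pics/%s2.npz'%n)['im']
  for lo in np.arange(.1,.2,.01):
    m=(S[...,2]>lo)&(S[...,2]<lo+.01)&(abs(S[...,0]+.062)<.016)&(abs(S[...,1]-.03)<.07)&(d>0)
    q=S[m]
    if len(q): print(n,lo.round(3),len(q),'y',np.sort(q[:,1]).round(3)[[0,1,len(q)//2,-2,-1]] if len(q)>2 else q, 'x',q[:,0].min().round(3),q[:,0].max().round(3), im[m].mean(0).round(0))
E
python3 wh.py side2 side | awk '$2>0' | head -60
```

```text
top 0.1 1 y [[-0.06743782  0.02431765  0.10983504]] x -0.067 -0.067 [103.  98.  98.]
top 0.11 2 y [[-0.07379415  0.02347509  0.11779965]
 [-0.07647315  0.02363717  0.11837368]] x -0.076 -0.074 [106. 104. 106.]
top 0.18 6 y [-0.001  0.     0.007  0.007  0.007] x -0.07 -0.061 [71. 72. 76.]
top 0.19 13 y [-0.008 -0.006  0.001  0.004  0.007] x -0.07 -0.063 [71. 71. 76.]
side 0.1 13 y [0.024 0.024 0.025 0.026 0.027] x -0.077 -0.047 [67. 69. 70.]
side 0.11 12 y [0.024 0.024 0.025 0.025 0.025] x -0.077 -0.05 [72. 75. 76.]
side 0.12 9 y [0.024 0.024 0.025 0.025 0.025] x -0.076 -0.054 [72. 74. 76.]
side 0.13 27 y [0.022 0.023 0.028 0.035 0.036] x -0.078 -0.064 [106. 110. 112.]
side 0.14 18 y [0.015 0.016 0.025 0.034 0.039] x -0.068 -0.052 [71. 74. 80.]
side 0.15 25 y [0.015 0.015 0.023 0.041 0.042] x -0.069 -0.059 [58. 61. 67.]
side 0.16 23 y [0.014 0.015 0.023 0.037 0.04 ] x -0.068 -0.057 [53. 56. 62.]
side 0.17 16 y [0.012 0.014 0.03  0.041 0.043] x -0.069 -0.062 [51. 53. 59.]
side 0.18 56 y [-0.003 -0.002  0.023  0.06   0.061] x -0.07 -0.047 [32. 33. 37.]
side 0.19 84 y [-0.011 -0.01   0.0
[... 919 characters left out ...]
0 0.074
200 10 r [0.04  0.053 0.071] tread 0 
210 16 r [0.037 0.055 0.075] tread 1 0.037
220 18 r [0.038 0.061 0.072] tread 2 0.039
230 18 r [0.041 0.056 0.069] tread 4 0.057
240 47 r [0.039 0.062 0.075] tread 17 0.075
250 65 r [0.047 0.065 0.071] tread 26 0.071
260 15 r [0.038 0.055 0.062] tread 14 0.06
270 13 r [0.048 0.057 0.06 ] tread 13 0.06
280 25 r [0.04  0.058 0.06 ] tread 25 0.062
290 20 r [0.042 0.058 0.061] tread 20 0.061
300 27 r [0.041 0.058 0.061] tread 27 0.062
310 30 r [0.045 0.059 0.062] tread 30 0.063
320 26 r [0.043 0.06  0.062] tread 26 0.063
330 31 r [0.038 0.059 0.062] tread 31 0.063
340 31 r [0.045 0.059 0.063] tread 31 0.064
350 29 r [0.043 0.059 0.063] tread 29 0.064
```

```bash
python3 -m crank '[[[0,0,0,0],[0,0,0,0],[0,0,0,0]]]' 0.5; python3 st.py;
python3 - <<'E'
from h import *
snap('side','side3');crop('side3',225,290,150,215,9,'c10')
E
python3 wh.py side3 side|head -14
```

```text
t: 3.08
tool_pos: [0.5384, 0.0719, 0.1]
tool_rot: [-0.083, 1.569, 0.083]
contact_force: [-0.1, -0.8, -0.0]
opening: 0.036
t 3.08 p [0.5384 0.0719 0.1   ] q [-0.004 -0.063  1.893 -0.     1.312 -1.68 ] F [-0.14 -0.84 -0.04] open 0.036
toolx [-0. -0. -1.] tooly yaw 96.03 stand [-0.0575  0.0298  0.1   ]
side plane y mean 0.027838853932913944
0 28 r [0.043 0.061 0.064] tread 28 0.065
10 23 r [0.045 0.06  0.062] tread 23 0.062
20 20 r [0.048 0.06  0.061] tread 20 0.062
30 18 r [0.039 0.058 0.062] tread 18 0.062
40 17 r [0.043 0.058 0.061] tread 17 0.062
50 7 r [0.042 0.052 0.061] tread 7 0.061
60 5 r [0.037 0.044 0.05 ] tread 5 0.05
70 5 r [0.038 0.042 0.048] tread 5 0.048
80 8 r [0.037 0.044 0.049] tread 8 0.05
90 6 r [0.04  0.05  0.054] tread 6 0.055
100 18 r [0.038 0.05  0.059] tread 11 0.06
110 18 r [0.039 0.048 0.06 ] tread 8 0.056
120 17 r [0.037 0.048 0.063] tread 8 0.054
```

View pics/c10.png

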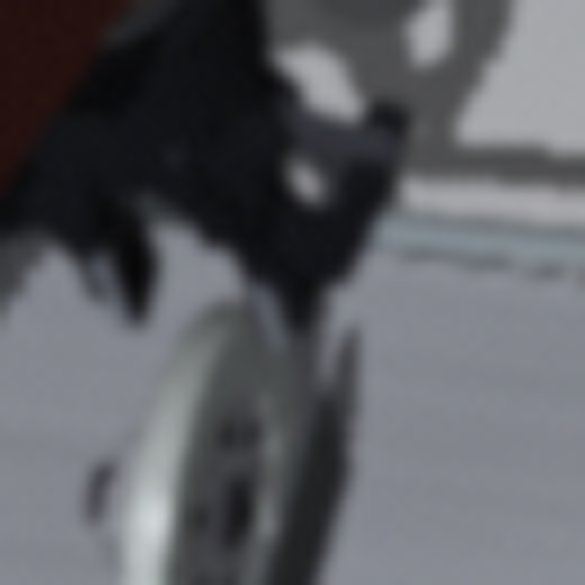

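```bash
python3 - <<'E'
from h import *
d=np.load('pics/side3.npz')['d']; im=np.load('pics/side3.npz')['im']
for v in range(176,200,2):
    print(v,[(u,tuple((w2s(px2w('side',d,u,v))*1000).round(0).astype(int).tolist()),int(im[v,u].mean())) for u in (238,240,254,256,258,260)])
for a in (0,20,41,60,80): print(a,w2px('side',s2w([-.092+.06*np.sin(np.radians(a)),.03,.08+.06*np.cos(np.radians(a))])))
E
```

```text
176 [(238, (-59, 46, 175), 13), (240, (-51, 46, 162), 23), (254, (-66, 0, 200), 14), (256, (-61, -1, 191), 20), (258, (-59, -6, 190), 21), (260, (-65, -14, 202), 21)]
178 [(238, (-61, 47, 169), 18), (240, (-55, 46, 159), 12), (254, (-68, 1, 193), 17), (256, (-64, -2, 187), 17), (258, (-64, -6, 188), 21), (260, (-67, -13, 196), 19)]
180 [(238, (-66, 46, 167), 33), (240, (-58, 46, 154), 11), (254, (-67, 3, 182), 27), (256, (-68, -2, 185), 19), (258, (-64, -5, 179), 17), (260, (-70, -13, 191), 22)]
182 [(238, (-67, 47, 159), 60), (240, (-59, 47, 146), 20), (254, (-67, 5, 172), 74), (256, (-63, 2, 167), 30), (258, (-63, -3, 167), 16), (260, (-51, -1, 146), 43)]
184 [(238, (-67, 49, 150), 92), (240, (-63, 46, 144), 46), (254, (-66, 8, 159), 91), (256, (-62, 5, 154), 50), (258, (-64, -2, 159), 23), (260, (14, 38, 11), 59)]
186 [(238, (-3, 97, 12), 121), (240, (-1, 92, 10), 106), (254, (-67, 9, 152), 85), (256, (-65, 5, 149), 72), (258, (-62, 1, 145), 40), (260, (9, 37, 9), 79)]
188 [(238, (-8, 96, 10), 137), (240, (-7, 91, 8), 137), (254, (-45, 24, 97), 77), (256, (-68, 5, 144), 81), (258,
[... 303 characters left out ...]
 74), 76), (258, (-9, 39, 6), 67), (260, (-36, 17, 62), 78)]
194 [(238, (-27, 91, 10), 137), (240, (-25, 86, 8), 135), (254, (-54, 25, 81), 90), (256, (-47, 24, 68), 76), (258, (-19, 35, 12), 67), (260, (-44, 14, 66), 56)]
196 [(238, (-32, 90, 7), 137), (240, (-32, 83, 11), 136), (254, (-55, 26, 72), 85), (256, (-48, 25, 60), 78), (258, (-24, 34, 10), 68), (260, (-47, 14, 60), 45)]
198 [(238, (-37, 89, 7), 133), (240, (-76, 54, 91), 134), (254, (-61, 25, 71), 85), (256, (-52, 25, 55), 88), (258, (-56, 17, 65), 65), (260, (-50, 14, 56), 38)]
0 [243.62648054 195.98387209]
20 [246.18889214 189.33191743]
41 [249.06739729 184.91709139]
60 [251.49512817 183.59482642]
80 [253.5767543  184.95984677]
```

```bash
python3 -m crank '[[[0,0,-0.015,0],[0,0,-0.025,0],[0,0,-0.03,0],[0,0,-0.03,0]]]' 0.5; 
python3 - <<'E'
from h import *
snap('side','side4');crop('side4',225,290,150,215,9,'c11')
d=np.load('pics/side4.npz')['d']; im=np.load('pics/side4.npz')['im']
for v in range(180,206,2):
    print(v,[(u,tuple((w2s(px2w('side',d,u,v))*1000).round(0).astype(int).tolist()),int(im[v,u].mean())) for u in (240,242,254,256,258,260)])
E
python3 st.py
```

```text
t: 3.47
tool_pos: [0.5368, 0.0719, 0.0679]
tool_rot: [-0.083, 1.573, 0.083]
contact_force: [-0.3, -0.3, -0.9]
opening: 0.0428
180 [(240, (-53, 49, 145), 23), (242, (20, 93, 7), 96), (254, (-64, 5, 177), 16), (256, (-64, 0, 177), 18), (258, (-52, 2, 156), 15), (260, (-52, -3, 158), 20)]
182 [(240, (-54, 51, 136), 14), (242, (-48, 49, 126), 84), (254, (-71, 3, 179), 16), (256, (-68, -1, 175), 15), (258, (-58, 0, 159), 14), (260, (-58, -5, 160), 21)]
184 [(240, (-58, 50, 133), 8), (242, (-50, 50, 118), 48), (254, (-73, 3, 174), 23), (256, (-71, -1, 171), 17), (258, (-67, -3, 165), 16), (260, (-64, -7, 161), 20)]
186 [(240, (-62, 50, 130), 9), (242, (-53, 50, 115), 32), (254, (-42, 24, 103), 53), (256, (-69, 2, 157), 24), (258, (-70, -4, 161), 20), (260, (-65, -6, 152), 18)]
188 [(240, (-64, 50, 124), 20), (242, (-59, 48, 115), 55), (254, (-46, 24, 99), 70), (256, (-70, 4, 148), 53), (258, (-72, -3, 155), 43), (260, (-69, -6, 149), 19)]
190 [(240, (-68, 50, 121), 49), (242, (-59, 51, 104), 79), (254, (-48, 25, 92), 73), (256, (-68, 7, 133), 76), (258, (-68, 1, 136), 83), (260, (-64, -2, 
[... 652 characters left out ...]
, 54), 37)]
200 [(240, (-102, 37, 135), 148), (242, (-102, 32, 138), 166), (254, (-63, 26, 64), 92), (256, (-56, 24, 51), 86), (258, (-62, 15, 66), 58), (260, (-54, 14, 51), 35)]
202 [(240, (-107, 36, 135), 160), (242, (-109, 29, 141), 171), (254, (-65, 26, 57), 80), (256, (-59, 25, 45), 78), (258, (-67, 14, 64), 49), (260, (-57, 14, 45), 33)]
204 [(240, (-112, 34, 136), 173), (242, (-112, 29, 137), 182), (254, (-68, 27, 50), 87), (256, (-74, 17, 66), 73), (258, (-70, 14, 58), 41), (260, (-61, 14, 40), 34)]
t 3.52 p [0.5375 0.0719 0.0689] q [-0.004 -0.028  1.915 -0.     1.257 -1.68 ] F [ 0.08 -0.54 -0.99] open 0.043
toolx [-0.002 -0.    -1.   ] tooly yaw 96.03 stand [-0.0583  0.0299  0.0689]
```

View pics/c11.png

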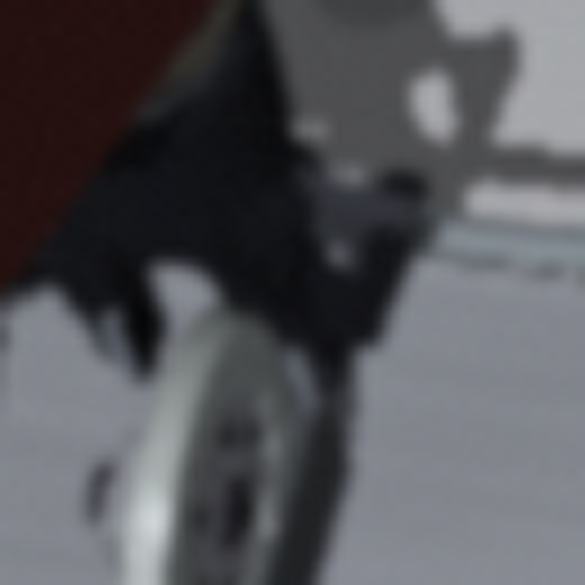

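```bash
python3 -m crank '[[[0,0,0,0],[0,0,0,0],[0,0,0,0],[0,0,0,0],[0,0,0,0]]]' 0 30; python3 -m crank '[[[0,0,0,0],[0,0,0,0]]]'; python3 st.py
```

```text
t: 3.93
tool_pos: [0.5388, 0.0739, 0.0709]
tool_rot: [-0.08, 1.568, 0.086]
contact_force: [-1.4, 6.2, 0.8]
opening: 0.0111
t: 4.1
tool_pos: [0.5388, 0.0739, 0.0709]
tool_rot: [-0.08, 1.568, 0.086]
contact_force: [-1.1, 6.8, 0.2]
opening: 0.011
t 4.1 p [0.5388 0.0739 0.0709] q [-0.003 -0.03   1.913  0.004  1.257 -1.68 ] F [-1.06  6.84  0.17] open 0.011
toolx [ 0.001  0.004 -1.   ] tooly yaw 96.04 stand [-0.0569  0.0318  0.0709]
```

```bash
cat > arc.py <<'E'
import numpy as np,sys
r,a0,da,n=map(float,sys.argv[1:5]); n=int(n)
a=np.radians(a0+da*np.arange(n+1)/n); c,s=np.cos(.1056),np.sin(.1056)
for i in range(0,n,5):
    rows=[]
    for k in range(i+1,min(i+5,n)+1):
        dx=r*(np.sin(a[k])-np.sin(a[i])); rows.append([round(dx*c,4),round(dx*s,4),round(r*(np.cos(a[k])-np.cos(a[i])),4),0])
    print(rows)
E
python3 arc.py .0552 39.5 -90 15
```

```text
[[np.float64(-0.0046), np.float64(-0.0005), np.float64(0.0034), 0], [np.float64(-0.0096), np.float64(-0.001), np.float64(0.0064), 0], [np.float64(-0.0148), np.float64(-0.0016), np.float64(0.0088), 0], [np.float64(-0.0202), np.float64(-0.0021), np.float64(0.0106), 0], [np.float64(-0.0259), np.float64(-0.0027), np.float64(0.0118), 0]]
[[np.float64(-0.0057), np.float64(-0.0006), np.float64(0.0007), 0], [np.float64(-0.0115), np.float64(-0.0012), np.float64(0.0007), 0], [np.float64(-0.0172), np.float64(-0.0018), np.float64(0.0002), 0], [np.float64(-0.0228), np.float64(-0.0024), np.float64(-0.001), 0], [np.float64(-0.0283), np.float64(-0.003), np.float64(-0.0027), 0]]
[[np.float64(-0.0053), np.float64(-0.0006), np.float64(-0.0023), 0], [np.float64(-0.0103), np.float64(-0.0011), np.float64(-0.0051), 0], [np.float64(-0.0149), np.float64(-0.0016), np.float64(-0.0085), 0], [np.float64(-0.0193), np.float64(-0.002), np.float64(-0.0123), 0], [np.float64(-0.0231), np.float64(-0.0025), np.float64(-0.0166), 0]]
```

```bash
sed -i 's/round(dx\*c,4),round(dx\*s,4),round(r\*(np.cos(a\[k\])-np.cos(a\[i\])),4)/float(round(dx*c,4)),float(round(dx*s,4)),float(round(r*(np.cos(a[k])-np.cos(a[i])),4))/' arc.py
python3 -m crank '[[[-0.0046,-0.0005,0.0034,0],[-0.0096,-0.001,0.0064,0],[-0.0148,-0.0016,0.0088,0],[-0.0202,-0.0021,0.0106,0],[-0.0259,-0.0027,0.0118,0]]]'
python3 -m crank '[[[-0.0057,-0.0006,0.0007,0],[-0.0115,-0.0012,0.0007,0],[-0.0172,-0.0018,0.0002,0],[-0.0228,-0.0024,-0.001,0],[-0.0283,-0.003,-0.0027,0]]]'
python3 st.py
```

```text
t: 4.52
tool_pos: [0.514, 0.0714, 0.0824]
tool_rot: [-0.079, 1.564, 0.086]
contact_force: [5.3, 6.5, -4.4]
opening: 0.0113
t: 4.93
tool_pos: [0.4875, 0.0685, 0.0816]
tool_rot: [-0.079, 1.56, 0.086]
contact_force: [5.7, 8.6, 1.5]
opening: 0.0115
t 4.93 p [0.4875 0.0685 0.0816] q [-0.015 -0.179  2.031  0.006  1.28  -1.693] F [5.66 8.65 1.54] open 0.0115
toolx [ 0.009  0.005 -1.   ] tooly yaw 96.03 stand [-0.1084  0.0318  0.0816]
```

Small forces; the wheel is following. Finish the stroke and look.

```bash
python3 -m crank '[[[-0.0053,-0.0006,-0.0023,0],[-0.0103,-0.0011,-0.0051,0],[-0.0149,-0.0016,-0.0085,0],[-0.0193,-0.002,-0.0123,0],[-0.0231,-0.0025,-0.0166,0]]]'
python3 -m crank '[[[0,0,0,0],[0,0,0,0]]]'
python3 st.py
python3 - <<'E'
from h import *
snap('side','side5');crop('side5',205,305,150,250,6,'c12')
snap('top','top5');crop('top5',200,320,150,250,6,'c13')
E
```

```text
t: 5.35
tool_pos: [0.4647, 0.0661, 0.0671]
tool_rot: [-0.079, 1.56, 0.087]
contact_force: [-2.3, 8.8, 13.1]
opening: 0.0113
t: 5.52
tool_pos: [0.4634, 0.066, 0.0658]
tool_rot: [-0.079, 1.563, 0.086]
contact_force: [-3.0, 8.4, 8.6]
opening: 0.0108
t 5.52 p [0.4634 0.066  0.0658] q [-0.021 -0.221  2.095  0.005  1.262 -1.699] F [-2.97  8.36  8.63] open 0.0108
toolx [ 0.006  0.005 -1.   ] tooly yaw 96.05 stand [-0.1327  0.0319  0.0658]
```

View pics/c12.png

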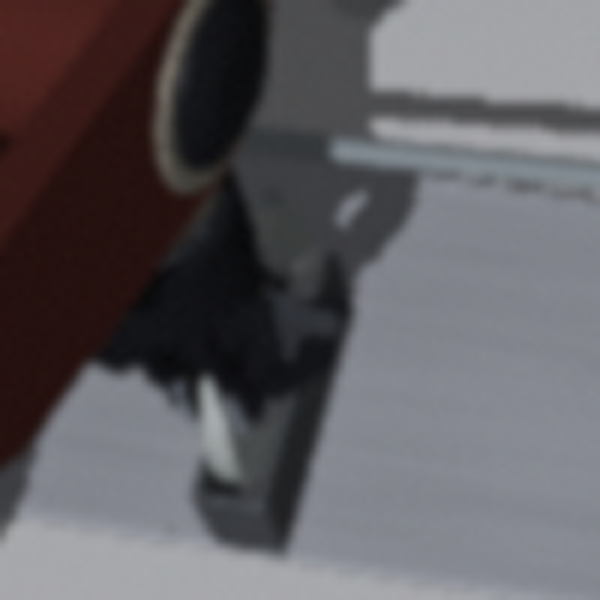

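View pics/c13.png

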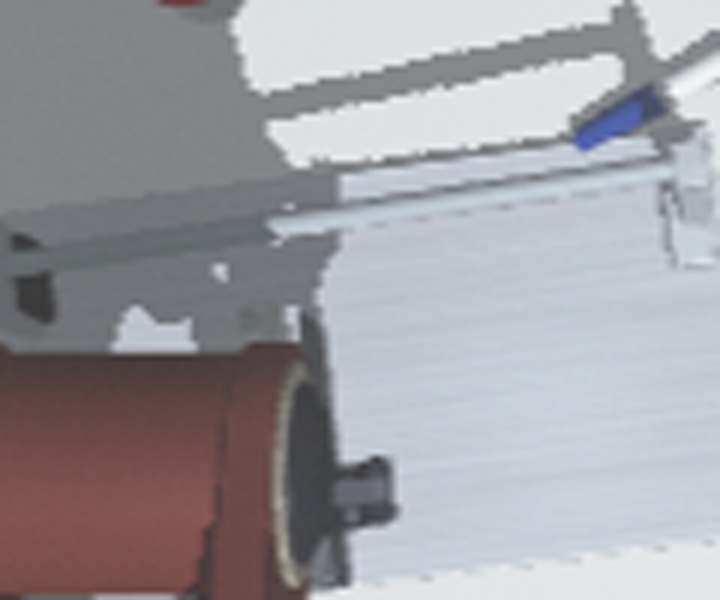

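```bash
python3 -m crank '[[[0,0,0,0],[0,0,0,0],[0,0,0.02,0],[0,0,0.06,0],[0,0,0.1,0]]]' 0.5
python3 -m crank '[[[-0.03,0.02,0.03,0],[-0.05,0.06,0.06,0],[-0.06,0.1,0.08,0],[-0.06,0.14,0.09,0]]]'
python3 - <<'E'
from h import *
snap('side','side6');crop('side6',205,305,150,250,7,'c14')
snap('top','top6');crop('top6',200,320,150,250,6,'c15')
E
python3 wh.py side6 side; python3 st.py
```

```text
t: 6.03
tool_pos: [0.4591, 0.0634, 0.1614]
tool_rot: [-0.083, 1.575, 0.082]
contact_force: [0.8, -0.3, -0.0]
opening: 0.0426
t: 6.37
tool_pos: [0.4026, 0.186, 0.2492]
tool_rot: [-0.08, 1.565, 0.081]
contact_force: [1.3, -1.0, -0.3]
opening: 0.0428
side plane y mean 0.027575743755593837
0 26 r [0.042 0.06  0.063] tread 26 0.064
10 23 r [0.043 0.061 0.062] tread 23 0.063
20 22 r [0.043 0.059 0.062] tread 22 0.062
30 18 r [0.045 0.06  0.061] tread 18 0.061
40 25 r [0.042 0.061 0.068] tread 25 0.068
50 10 r [0.038 0.051 0.06 ] tread 10 0.061
60 10 r [0.041 0.05  0.059] tread 10 0.06
70 7 r [0.039 0.048 0.059] tread 7 0.059
80 9 r [0.041 0.05  0.057] tread 9 0.057
90 7 r [0.039 0.043 0.053] tread 7 0.053
100 20 r [0.04  0.049 0.06 ] tread 11 0.062
110 14 r [0.038 0.05  0.059] tread 4 0.055
120 9 r [0.044 0.057 0.067] tread 0 
130 9 r [0.041 0.059 0.07 ] tread 0 
140 9 r [0.041 0.057 0.073] tread 1 0.038
150 11 r [0.036 0.05  0.073] tread 2 0.039
160 11 r [0.037 0.051 0.065] tread 2 0.038
170 13 r [0.037 0.054 0.072] tread 2 0.037
180 13 r [0.042 0.06  0.072] tread 1 0.038
190 12 r [0.038 
[... 238 characters left out ...]
.075
250 68 r [0.046 0.066 0.071] tread 31 0.072
260 13 r [0.039 0.053 0.059] tread 13 0.059
270 18 r [0.039 0.058 0.06 ] tread 18 0.06
280 17 r [0.042 0.058 0.06 ] tread 17 0.061
290 24 r [0.042 0.059 0.061] tread 24 0.062
300 27 r [0.041 0.059 0.061] tread 27 0.062
310 28 r [0.043 0.059 0.062] tread 28 0.063
320 29 r [0.045 0.06  0.063] tread 29 0.063
330 30 r [0.041 0.059 0.062] tread 30 0.063
340 31 r [0.045 0.06  0.063] tread 31 0.063
350 29 r [0.042 0.06  0.062] tread 29 0.063
t 6.47 p [0.403  0.1897 0.2497] q [ 2.720e-01 -4.280e-01  1.943e+00  1.000e-03  1.621e+00 -1.411e+00] F [-0.04 -0.36 -0.01] open 0.0426
toolx [ 0.006  0.003 -1.   ] tooly yaw 96.43 stand [-0.1797  0.1612  0.2497]
```

View pics/c14.png

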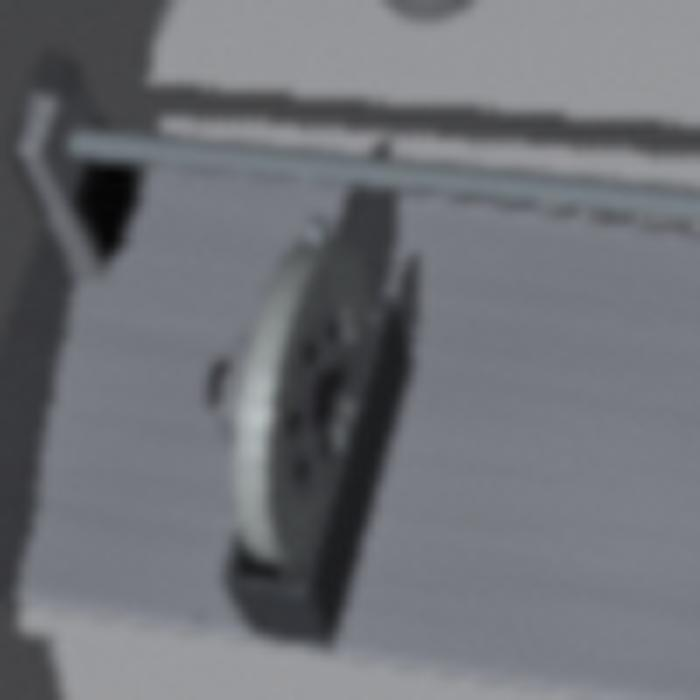

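View pics/c15.png

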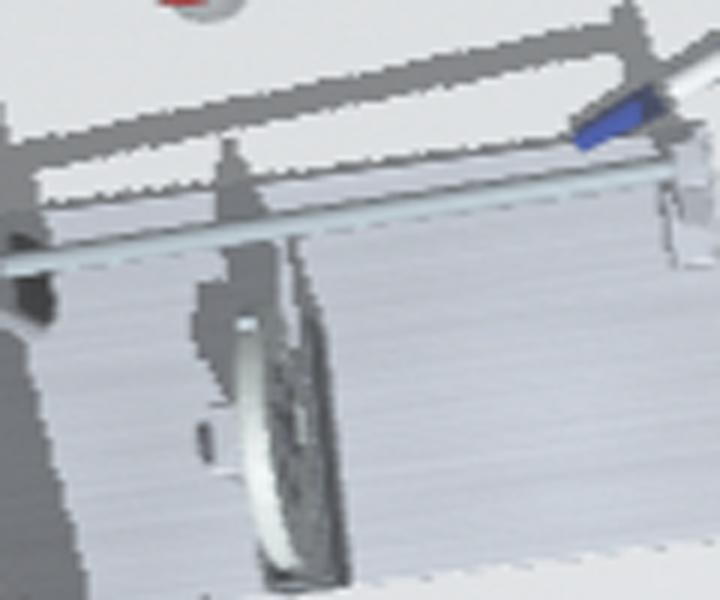

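```bash
cat > mark.py <<'E'
from h import *
def mk(fn,n):
    d=np.load('pics/%s.npz'%fn)['d']; S=w2s(cloud(n,d)); dx=S[...,0]+.092; dz=S[...,2]-.08; r=np.hypot(dx,dz);a=np.degrees(np.arctan2(dx,dz))
    m=(abs(S[...,1]-.03)<.012)&(r>.0645)&(r<.072)&(abs(a)<85)&(d>0); print(n,'n',m.sum(),'ang',a[m].round(1),'r',r[m].round(4))
import sys; mk(sys.argv[1],sys.argv[2])
E
python3 mark.py side6 side; python3 mark.py top6 top; python3 - <<'E'
from h import *
for a in range(-10,70,5): t=np.radians(a); p=s2w([-.092+.066*np.sin(t),.030,.08+.066*np.cos(t)]); print(a,w2px('side',p).round(1),w2px('top',p).round(1))
E
```

```text
side n 8 ang [46.1 48.  43.3 42.6 42.  44.6 42.2 42.8] r [0.0682 0.068  0.0663 0.067  0.0676 0.0669 0.0645 0.0647]
top n 9 ang [ 48.9  47.7  45.3  43.3  43.4  41.1  41.   40.  -13.5] r [0.0663 0.0667 0.0663 0.0676 0.0671 0.0668 0.0665 0.0646 0.0663]
-10 [241.9 199.2] [241.6 223.7]
-5 [242.5 197. ] [241.3 221.4]
0 [243.1 194.8] [241.1 219.1]
5 [243.8 192.8] [240.9 216.9]
10 [244.5 190.9] [240.7 214.7]
15 [245.2 189.1] [240.6 212.6]
20 [246.  187.5] [240.5 210.5]
25 [246.7 186. ] [240.5 208.6]
30 [247.5 184.8] [240.5 206.7]
35 [248.2 183.7] [240.6 205. ]
40 [249.  182.8] [240.6 203.5]
45 [249.7 182.1] [240.8 202.1]
50 [250.5 181.6] [240.9 200.8]
55 [251.2 181.3] [241.2 199.8]
60 [251.8 181.3] [241.4 198.9]
65 [252.4 181.4] [241.7 198.2]
```

```bash
python3 -m crank '[[[0.025,-0.03,-0.01,0],[0.05,-0.06,-0.03,0],[0.075,-0.09,-0.06,0],[0.1008,-0.1195,-0.09,0],[0.1008,-0.1195,-0.12,0]]]' 0.5
python3 -m crank '[[[0,0,0,0],[0,0,0,0]]]'
python3 st.py
```

```text
t: 6.88
tool_pos: [0.5073, 0.0625, 0.1288]
tool_rot: [-0.082, 1.563, 0.078]
contact_force: [0.6, 0.5, 0.3]
opening: 0.0425
t: 7.05
tool_pos: [0.501, 0.0651, 0.1239]
tool_rot: [-0.081, 1.577, 0.081]
contact_force: [-0.6, 0.4, 0.2]
opening: 0.0428
t 7.05 p [0.501  0.0651 0.1239] q [-0.018 -0.177  1.955 -0.     1.371 -1.692] F [-0.63  0.44  0.16] open 0.0428
toolx [-0.008 -0.    -1.   ] tooly yaw 95.9 stand [-0.0953  0.027   0.1239]
```

```bash
python3 -m crank '[[[0.001,0.003,-0.02,0],[0.001,0.003,-0.04,0],[0.001,0.003,-0.046,0],[0.001,0.003,-0.046,0],[0.001,0.003,-0.046,0]]]' 
python3 st.py
```

```text
t: 7.47
tool_pos: [0.5051, 0.0697, 0.0831]
tool_rot: [-0.083, 1.567, 0.083]
contact_force: [0.4, -0.2, 0.4]
opening: 0.0424
t 7.47 p [0.5051 0.0697 0.0831] q [-0.009 -0.129  1.984 -0.     1.284 -1.686] F [ 0.39 -0.2   0.42] open 0.0424
toolx [ 0.002 -0.    -1.   ] tooly yaw 96.08 stand [-0.0908  0.0312  0.0831]
```

```bash
python3 -m crank '[[[0,0,0,0],[0,0,0,0],[0,0,0,0],[0,0,0,0],[0,0,0,0]]]' 0 30
python3 -m crank '[[[0,0,0,0],[0,0,0,0],[0,0,0,0]]]'
python3 st.py; python3 arc.py .0545 1.2 -43.5 10
```

```text
t: 7.88
tool_pos: [0.5055, 0.0704, 0.0833]
tool_rot: [-0.081, 1.567, 0.084]
contact_force: [-1.8, 4.6, 5.6]
opening: 0.0116
t: 8.13
tool_pos: [0.5055, 0.0704, 0.0833]
tool_rot: [-0.081, 1.567, 0.084]
contact_force: [-2.2, 5.5, 5.7]
opening: 0.0115
t 8.13 p [0.5055 0.0704 0.0833] q [-0.009 -0.128  1.983  0.002  1.284 -1.686] F [-2.21  5.53  5.72] open 0.0115
toolx [ 0.002  0.002 -1.   ] tooly yaw 96.04 stand [-0.0903  0.0318  0.0833]
[[-0.0041, -0.0004, -0.0001, 0], [-0.0082, -0.0009, -0.0005, 0], [-0.0123, -0.0013, -0.0011, 0], [-0.0163, -0.0017, -0.0022, 0], [-0.0202, -0.0021, -0.0035, 0]]
[[-0.0038, -0.0004, -0.0016, 0], [-0.0075, -0.0008, -0.0035, 0], [-0.011, -0.0012, -0.0056, 0], [-0.0143, -0.0015, -0.0081, 0], [-0.0175, -0.0018, -0.0107, 0]]
```

```bash
python3 -m crank '[[[-0.0041,-0.0004,-0.0001,0],[-0.0082,-0.0009,-0.0005,0],[-0.0123,-0.0013,-0.0011,0],[-0.0163,-0.0017,-0.0022,0],[-0.0202,-0.0021,-0.0035,0]]]'
python3 -m crank '[[[-0.0038,-0.0004,-0.0016,0],[-0.0075,-0.0008,-0.0035,0],[-0.011,-0.0012,-0.0056,0],[-0.0143,-0.0015,-0.0081,0],[-0.0175,-0.0018,-0.0107,0]]]'
python3 -m crank '[[[0,0,0,0],[0,0,0,0],[0,0,0,0]]]'
python3 - <<'E'
from h import *
snap('side','side7');crop('side7',205,305,150,250,7,'c14')
snap('top','top7');crop('top7',200,320,150,250,6,'c15')
E
python3 mark.py side7 side; python3 mark.py top7 top; python3 st.py
```

```text
t: 8.55
tool_pos: [0.4883, 0.0686, 0.081]
tool_rot: [-0.081, 1.558, 0.084]
contact_force: [5.3, 6.0, 4.6]
opening: 0.0113
t: 8.97
tool_pos: [0.4709, 0.0668, 0.0717]
tool_rot: [-0.081, 1.559, 0.084]
contact_force: [-0.3, 5.6, 11.5]
opening: 0.0117
t: 9.22
tool_pos: [0.4699, 0.0667, 0.071]
tool_rot: [-0.081, 1.562, 0.084]
contact_force: [-0.0, 5.0, 10.3]
opening: 0.0114
side n 16 ang [-29.2 -31.2 -33.5 -35.1 -37.3 -40.9 -39.9 -39.  -37.4 -37.1 -42.5 -42.
 -39.9 -39.8 -39.3 -41.3] r [0.0708 0.0698 0.0673 0.0698 0.069  0.0652 0.0679 0.07   0.0719 0.069
 0.0659 0.0665 0.0683 0.0675 0.0682 0.0681]
top n 0 ang [] r []
t 9.32 p [0.4699 0.0667 0.071 ] q [-0.018 -0.211  2.077  0.003  1.268 -1.695] F [-0.82  5.13 10.85] open 0.0113
toolx [ 0.007  0.003 -1.   ] tooly yaw 96.04 stand [-0.1261  0.0318  0.071 ]
```

View pics/c14.png

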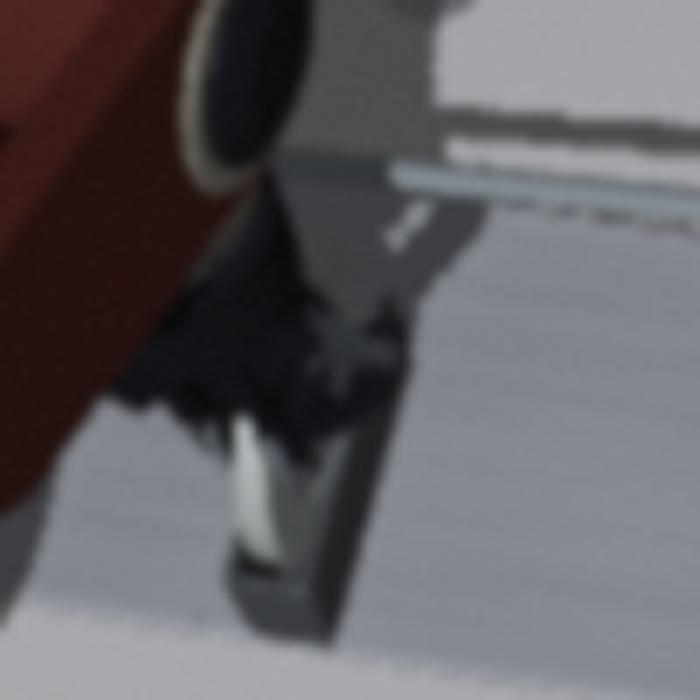

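View pics/c15.png

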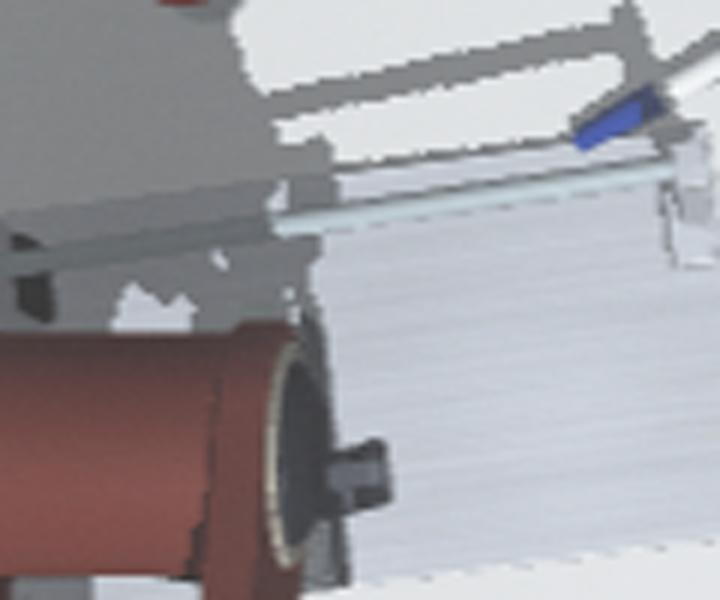

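```bash
python3 -m crank '[[[-0.003,-0.0003,-0.002,0],[-0.003,-0.0003,-0.002,0],[-0.003,-0.0003,-0.002,0]]]'
python3 st.py
python3 -m crank '[[[0,0,0,0],[0,0,0,0],[0,0,0,0],[0,0,0.03,0],[0,0,0.07,0]]]' 0.5
python3 -m crank '[[[-0.03,0.02,0.03,0],[-0.05,0.06,0.06,0],[-0.06,0.1,0.08,0],[-0.06,0.14,0.09,0]]]'
python3 - <<'E'
from h import *
snap('side','side8');crop('side8',205,305,150,250,7,'c14')
snap('top','top8');crop('top8',200,320,150,250,6,'c15')
E
python3 mark.py side8 side; python3 mark.py top8 top; python3 st.py
```

```text
t: 9.57
tool_pos: [0.4673, 0.0664, 0.0688]
tool_rot: [-0.081, 1.56, 0.084]
contact_force: [1.1, 5.3, 9.4]
opening: 0.0115
t 9.57 p [0.4673 0.0664 0.0688] q [-0.019 -0.216  2.086  0.003  1.264 -1.696] F [1.1  5.3  9.43] open 0.0115
toolx [ 0.009  0.003 -1.   ] tooly yaw 96.04 stand [-0.1287  0.0318  0.0688]
t: 9.98
tool_pos: [0.4595, 0.0649, 0.1307]
tool_rot: [-0.082, 1.581, 0.083]
contact_force: [1.8, 0.7, 0.2]
opening: 0.0425
t: 10.32
tool_pos: [0.4049, 0.1874, 0.2213]
tool_rot: [-0.081, 1.566, 0.081]
contact_force: [1.6, -0.5, 0.1]
opening: 0.0428
side n 11 ang [10.  10.3  7.3  9.8  8.8  4.2  5.4  6.4  4.6  4.6  5. ] r [0.0691 0.0694 0.0691 0.0656 0.0677 0.0707 0.0689 0.0677 0.0651 0.066
 0.0658]
top n 10 ang [  8.8   8.9   7.6   7.    6.6   5.1   4.1   4.1   2.7 -27.8] r [0.0688 0.0661 0.0646 0.0661 0.0666 0.0656 0.0699 0.0683 0.0653 0.0646]
t 10.42 p [0.4055 0.1912 0.2219] q [ 2.730e-01 -4.100e-01  1.975e+00  1.000e-03  1.571e+00 -1.410e+00] F [ 1.41 -0.65  0.55] open 0.0426
toolx [ 0.005  0.003 -1.   ] tooly yaw 96.43 stand [-0.1771  0.1624  0.2219]
```

View pics/c14.png

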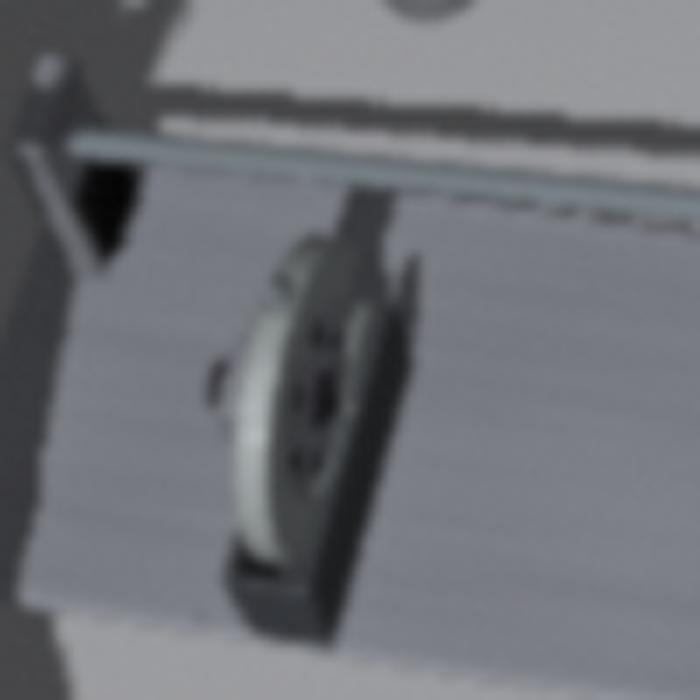

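View pics/c15.png

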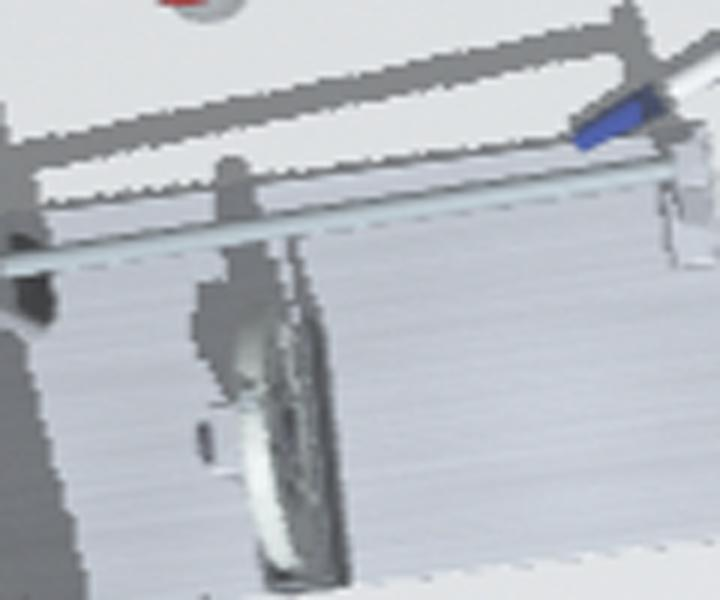

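```bash
python3 -m crank '[[[0.019,-0.031,-0.01,0],[0.038,-0.062,-0.03,0],[0.057,-0.093,-0.05,0],[0.0755,-0.1234,-0.07,0],[0.0755,-0.1234,-0.09,0]]]' 0.5
python3 -m crank '[[[0,0,0,0],[0,0,0,0],[0,0,0,0]]]'
python3 st.py
```

```text
t: 10.83
tool_pos: [0.4826, 0.0583, 0.1272]
tool_rot: [-0.081, 1.57, 0.076]
contact_force: [-0.7, 1.3, 0.0]
opening: 0.043
t: 11.08
tool_pos: [0.4809, 0.0637, 0.1293]
tool_rot: [-0.083, 1.569, 0.083]
contact_force: [0.5, 0.3, 1.4]
opening: 0.0427
t 11.08 p [0.4809 0.0637 0.1293] q [-0.022 -0.241  2.    -0.     1.383 -1.698] F [0.55 0.25 1.42] open 0.0427
toolx [ 0. -0. -1.] tooly yaw 96.05 stand [-0.1155  0.0278  0.1293]
```

```bash
python3 -m crank '[[[0,0.004,-0.025,0],[0,0.004,-0.045,0],[0,0.004,-0.0516,0],[0,0.004,-0.0516,0],[0,0.004,-0.0516,0]]]' 
python3 -m crank '[[[0,0,0,0],[0,0,0,0],[0,0,0,0],[0,0,0,0],[0,0,0,0]]]' 0 30
python3 -m crank '[[[0,0,0,0],[0,0,0,0],[0,0,0,0]]]'
python3 st.py;  python3 arc.py .0545 -25 -8 3
```

```text
t: 11.5
tool_pos: [0.4815, 0.0681, 0.0786]
tool_rot: [-0.084, 1.568, 0.083]
contact_force: [0.2, -0.2, 0.3]
opening: 0.0429
t: 11.92
tool_pos: [0.4821, 0.0679, 0.0791]
tool_rot: [-0.082, 1.567, 0.083]
contact_force: [-1.4, 1.7, 6.6]
opening: 0.0113
t: 12.17
tool_pos: [0.4821, 0.0679, 0.0791]
tool_rot: [-0.082, 1.567, 0.083]
contact_force: [-2.1, 2.2, 6.7]
opening: 0.0112
t 12.17 p [0.4821 0.0679 0.0791] q [-1.300e-02 -1.840e-01  2.040e+00  1.000e-03  1.283e+00 -1.690e+00] F [-2.13  2.25  6.68] open 0.0112
toolx [ 0.002  0.001 -1.   ] tooly yaw 96.03 stand [-0.1139  0.0318  0.0791]
[[-0.0023, -0.0002, -0.0011, 0], [-0.0045, -0.0005, -0.0024, 0], [-0.0066, -0.0007, -0.0037, 0]]
```

```bash
python3 -m crank '[[[-0.0023,-0.0002,-0.0011,0],[-0.0045,-0.0005,-0.0024,0],[-0.0066,-0.0007,-0.0037,0],[-0.0066,-0.0007,-0.0037,0],[-0.0066,-0.0007,-0.0037,0]]]'
python3 st.py
```

```text
t: 12.58
tool_pos: [0.4783, 0.0676, 0.0771]
tool_rot: [-0.082, 1.56, 0.083]
contact_force: [1.6, 3.4, 7.0]
opening: 0.011
t 12.58 p [0.4783 0.0676 0.0771] q [-1.500e-02 -1.980e-01  2.055e+00  2.000e-03  1.275e+00 -1.691e+00] F [1.62 3.43 6.99] open 0.011
toolx [ 0.01   0.002 -1.   ] tooly yaw 96.02 stand [-0.1177  0.0319  0.0771]
```

```bash
python3 -m crank '[[[-0.002,-0.0002,-0.001,0],[-0.004,-0.0004,-0.0022,0],[-0.004,-0.0004,-0.0022,0],[-0.004,-0.0004,-0.0022,0]]]'
python3 st.py
python3 -m crank '[[[0,0,0,0],[0,0,0,0],[0,0,0,0],[0,0,0.03,0],[0,0,0.07,0]]]' 0.5
python3 -m crank '[[[-0.03,0.02,0.03,0],[-0.05,0.06,0.06,0],[-0.06,0.1,0.08,0],[-0.06,0.14,0.09,0],[-0.06,0.14,0.09,0]]]'
python3 - <<'E'
from h import *
snap('side','side9');crop('side9',205,305,150,250,7,'c14')
snap('top','top9');crop('top9',200,320,150,250,6,'c15')
E
python3 mark.py side9 side; python3 mark.py top9 top; python3 st.py
```

```text
t: 12.92
tool_pos: [0.4742, 0.0671, 0.0748]
tool_rot: [-0.082, 1.56, 0.083]
contact_force: [3.0, 3.1, 7.0]
opening: 0.0111
t 12.92 p [0.4742 0.0671 0.0748] q [-1.600e-02 -2.060e-01  2.066e+00  2.000e-03  1.272e+00 -1.692e+00] F [2.99 3.06 6.95] open 0.0111
toolx [ 0.009  0.001 -1.   ] tooly yaw 96.02 stand [-0.1218  0.0319  0.0748]
t: 13.33
tool_pos: [0.4661, 0.0664, 0.1367]
tool_rot: [-0.082, 1.581, 0.083]
contact_force: [1.4, 0.2, -0.1]
opening: 0.0427
t: 13.75
tool_pos: [0.41, 0.2096, 0.2339]
tool_rot: [-0.083, 1.566, 0.086]
contact_force: [0.4, 0.1, -0.1]
opening: 0.0425
side n 10 ang [  1.5   0.8  -0.3  -1.5  -0.3  -0.7  -4.6  -3.   -2.6 -29.9] r [0.0659 0.0684 0.0719 0.0678 0.0656 0.0674 0.0707 0.0668 0.0667 0.0645]
top n 9 ang [ 0.5  0.  -0.1 -1.6 -1.9 -2.2 -3.7 -4.  -4.3] r [0.0668 0.0688 0.0678 0.067  0.067  0.067  0.0665 0.0664 0.0662]
t 13.85 p [0.4102 0.2088 0.2326] q [ 0.309 -0.379  1.935  0.     1.584 -1.372] F [0.22 0.25 0.2 ] open 0.0426
toolx [ 0.002  0.001 -1.   ] tooly yaw 96.29 stand [-0.1706  0.1795  0.2326]
```

View pics/c14.png

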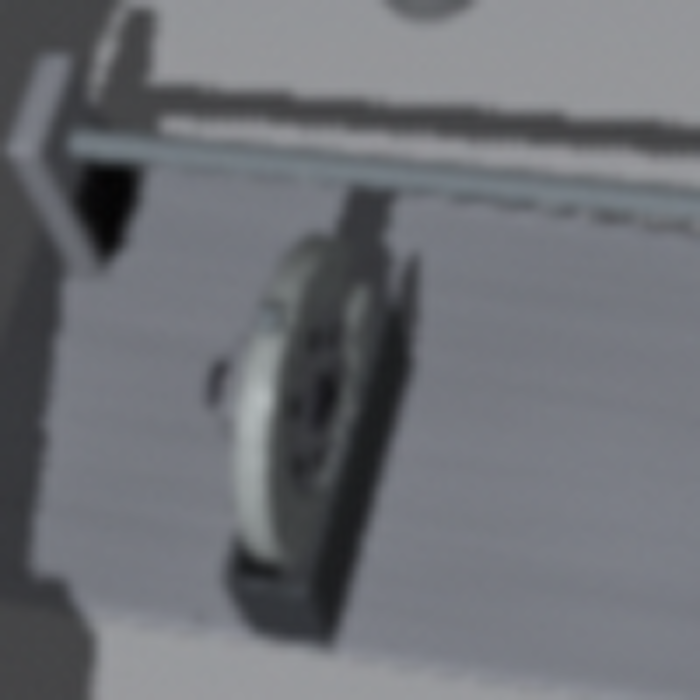

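View pics/c15.png

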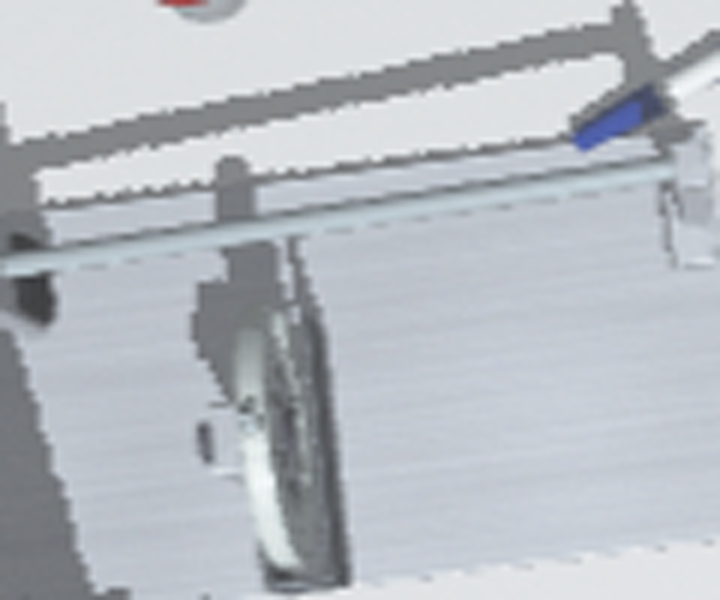

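```bash
python3 -m crank '[[[0.0033,-0.0375,0.004,-4.8],[0.0066,-0.075,0.008,-9.6],[0.0099,-0.1125,0.012,-14.4],[0.0132,-0.15,0.012,-19.2],[0.0165,-0.1875,0.012,-24.1]]]'
python3 -m crank '[[[0.0033,-0.0375,0,-4.8],[0.0066,-0.075,0,-9.6],[0.0099,-0.1125,0,-14.4],[0.0132,-0.15,0,-19.2],[0.0165,-0.1875,0,-24.1]]]'
python3 -m crank '[[[0.0033,-0.0375,0,-4.8],[0.0066,-0.075,0,-9.6],[0.0099,-0.1125,0,-14.4],[0.0132,-0.15,0,-19.2],[0.0165,-0.1868,0,-24.1]]]'
python3 -m crank '[[[0,0,0,0],[0,0,0,0],[0,0,0,0]]]'
python3 st.py
```

```text
t: 14.27
tool_pos: [0.426, 0.0165, 0.2424]
tool_rot: [0.251, 1.558, -0.252]
contact_force: [0.8, -1.1, -0.1]
opening: 0.0424
t: 14.68
tool_pos: [0.4418, -0.1712, 0.2419]
tool_rot: [0.58, 1.494, -0.581]
contact_force: [0.6, 0.5, 0.8]
opening: 0.0426
t: 15.1
tool_pos: [0.4579, -0.3578, 0.2415]
tool_rot: [0.904, 1.378, -0.904]
contact_force: [0.4, 0.9, 0.4]
opening: 0.0427
t: 15.35
tool_pos: [0.4587, -0.3554, 0.2419]
tool_rot: [0.9, 1.38, -0.9]
contact_force: [0.4, -0.1, 0.0]
opening: 0.0425
t 15.35 p [ 0.4587 -0.3554  0.2419] q [-0.787 -0.074  1.663 -0.     1.556 -1.201] F [ 0.4  -0.13  0.04] open 0.0425
toolx [-0.002  0.002 -1.   ] tooly yaw 23.68 stand [-0.1818 -0.3866  0.2419]
```

```bash
python3 -m crank '[[[0.001,0.0026,-0.04,0],[0.001,0.0026,-0.08,0],[0.001,0.0026,-0.105,0],[0.001,0.0026,-0.107,0],[0.001,0.0026,-0.107,0]]]'
python3 -m crank '[[[0,0,0,0],[0,0,0,0]]]'
python3 st.py
python3 - <<'E'
from h import *
snap('side','side10');crop('side10',365,465,215,305,7,'c16')
snap('top','top10');crop('top10',370,470,190,270,7,'c17')
E
```

```text
t: 15.77
tool_pos: [0.4597, -0.3506, 0.1345]
tool_rot: [0.899, 1.382, -0.898]
contact_force: [0.5, 0.8, -0.0]
opening: 0.0422
t: 15.93
tool_pos: [0.4623, -0.3536, 0.1398]
tool_rot: [0.897, 1.372, -0.899]
contact_force: [0.2, 0.5, -0.2]
opening: 0.0428
t 15.93 p [ 0.4623 -0.3536  0.1398] q [-0.781 -0.012  1.774 -0.     1.375 -1.196] F [ 0.19  0.47 -0.19] open 0.0428
toolx [ 0.004 -0.004 -1.   ] tooly yaw 23.77 stand [-0.178  -0.3853  0.1398]
```

View pics/c16.png

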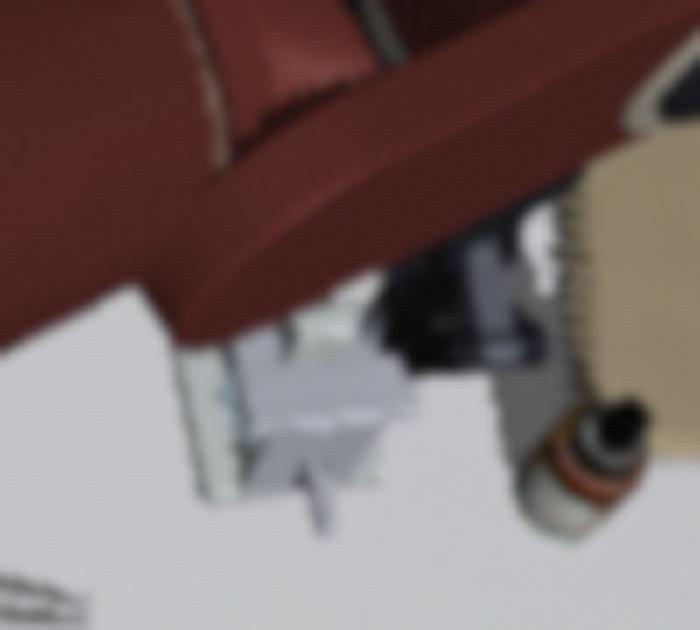

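View pics/c17.png

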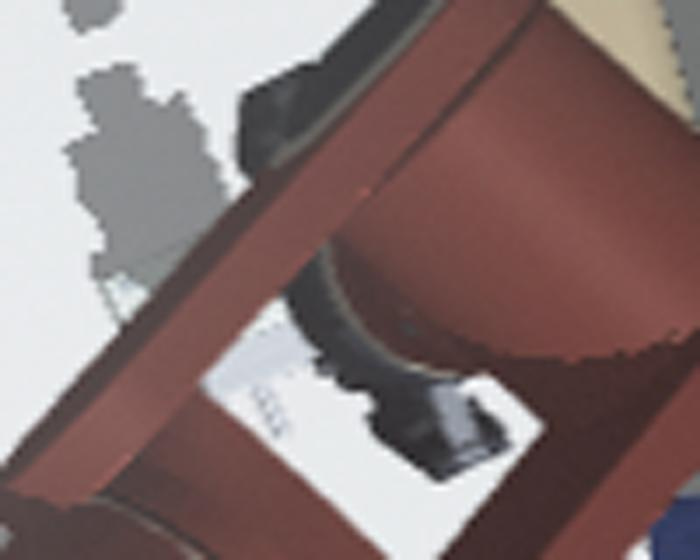

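```bash
python3 - <<'E'
from h import *
o=get_obs()['tool_pos']
for z in (.14,.17,.2,.24,.3): print(z,w2px('side',[o[0],o[1],z]).round(1),w2px('top',[o[0],o[1],z]).round(1))
for n,box in (('side',(405,445,250,272)),('top',(405,445,232,262))):
    d=np.load('pics/%s10.npz'%n)['d'];im=np.load('pics/%s10.npz'%n)['im'];P=cloud(n,d)
    u0,u1,v0,v1=box
    for v in range(v0,v1,4): print(n,v,[(u,tuple((P[v,u]*1000).round(0).astype(int).tolist()),im[v,u].tolist()) for u in range(u0,u1,6)])
E
```

```text
0.14 [414.3 257.6] [409.7 232.4]
0.17 [416.8 253. ] [412.3 231.5]
0.2 [419.4 248.1] [415.1 230.6]
0.24 [423.2 241. ] [419.  229.3]
0.3 [429.6 229.2] [425.6 227.1]
side 250 [(405, (330, -301, 498), [68, 32, 29]), (411, (339, -310, 480), [68, 31, 29]), (417, (350, -320, 460), [68, 31, 28]), (423, (360, -331, 440), [60, 29, 26]), (429, (425, -361, 291), [25, 25, 29]), (435, (430, -372, 288), [65, 68, 76]), (441, (555, -432, 1), [186, 187, 191])]
side 254 [(405, (333, -304, 477), [67, 31, 28]), (411, (342, -313, 460), [68, 31, 28]), (417, (353, -324, 437), [134, 122, 124]), (423, (433, -357, 245), [18, 19, 22]), (429, (437, -369, 242), [15, 15, 18]), (435, (424, -374, 282), [86, 90, 98]), (441, (545, -434, 1), [133, 134, 137])]
side 258 [(405, (336, -307, 455), [67, 31, 28]), (411, (512, -361, 4), [118, 115, 116]), (417, (468, -361, 126), [122, 124, 126]), (423, (430, -360, 232), [14, 15, 16]), (429, (434, -372, 230), [17, 18, 20]), (435, (416, -375, 284), [87, 90, 100]), (441, (533, -435, 2), [91, 91, 94])]
side 262 [(405, (464, -340, 94), [86, 86, 90]), (411, (456, -350, 125), [177, 18
[... 2397 characters left out ...]
, (429, (410, -365, 268), [64, 63, 67]), (435, (410, -375, 282), [150, 155, 166]), (441, (410, -388, 280), [69, 71, 77])]
top 256 [(405, (401, -265, 514), [109, 74, 71]), (411, (401, -274, 515), [185, 176, 176]), (417, (405, -400, -1), [232, 235, 236]), (423, (404, -416, 1), [232, 235, 236]), (429, (402, -368, 255), [79, 79, 82]), (435, (402, -374, 281), [79, 80, 86]), (441, (403, -467, -2), [232, 235, 236])]
top 260 [(405, (395, -264, 517), [107, 71, 68]), (411, (394, -273, 515), [107, 70, 67]), (417, (393, -399, 1), [231, 234, 236]), (423, (393, -416, 0), [232, 234, 236]), (429, (393, -432, 3), [232, 235, 236]), (435, (393, -449, 1), [233, 235, 238]), (441, (393, -343, 434), [68, 49, 48])]
```

```bash
python3 -m crank '[[[0,0,-0.02,0],[0,0,-0.04,0],[0,0,-0.055,0],[0,0,-0.06,0],[0,0,-0.06,0]]]'
python3 -m crank '[[[0,0,0,0],[0,0,0,0]]]'
python3 st.py
python3 - <<'E'
from h import *
snap('side','side11');crop('side11',365,465,215,305,7,'c16')
snap('top','top11');crop('top11',370,470,190,270,7,'c17')
E
```

```text
t: 16.45
tool_pos: [0.4605, -0.3523, 0.0758]
tool_rot: [0.899, 1.379, -0.899]
contact_force: [-0.3, -0.4, -0.4]
opening: 0.0426
t: 16.62
tool_pos: [0.4619, -0.3536, 0.0784]
tool_rot: [0.898, 1.374, -0.899]
contact_force: [0.1, -0.2, -0.6]
opening: 0.0425
t 16.62 p [ 0.4619 -0.3536  0.0784] q [-0.781  0.05   1.82  -0.     1.269 -1.196] F [ 0.11 -0.2  -0.57] open 0.0425
toolx [ 0.002 -0.002 -1.   ] tooly yaw 23.73 stand [-0.1784 -0.3853  0.0784]
```

View pics/c16.png

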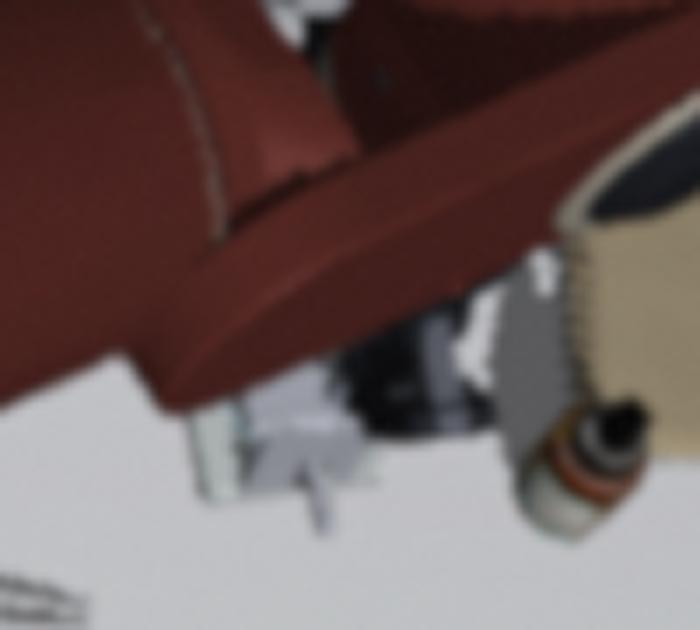

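View pics/c17.png

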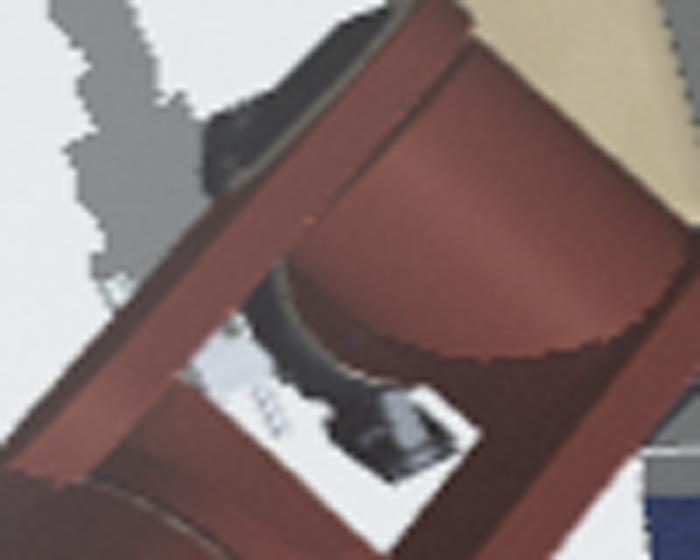

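```bash
python3 -m crank '[[[-0.001,0,-0.006,0],[-0.002,0.001,-0.012,0],[-0.002,0.001,-0.012,0],[-0.002,0.001,-0.012,0]]]'
python3 st.py
python3 -m crank '[[[0,0,0,0],[0,0,0,0],[0,0,0,0],[0,0,0,0],[0,0,0,0]]]' 0 60
python3 -m crank '[[[0,0,0,0],[0,0,0,0],[0,0,0,0]]]'
python3 st.py
```

```text
t: 17.05
tool_pos: [0.4583, -0.3511, 0.0634]
tool_rot: [0.899, 1.379, -0.899]
contact_force: [-0.3, -0.3, 0.5]
opening: 0.0425
t 17.05 p [ 0.4583 -0.3511  0.0634] q [-0.783  0.06   1.836  0.     1.248 -1.197] F [-0.32 -0.34  0.53] open 0.0425
toolx [-0.001  0.001 -1.   ] tooly yaw 23.73 stand [-0.1817 -0.3824  0.0634]
t: 17.47
tool_pos: [0.4591, -0.3519, 0.0647]
tool_rot: [0.899, 1.376, -0.899]
contact_force: [0.0, -0.5, 0.2]
opening: 0.0089
t: 17.72
tool_pos: [0.4591, -0.3519, 0.0647]
tool_rot: [0.899, 1.376, -0.899]
contact_force: [-0.3, -0.4, 1.5]
opening: 0.0087
t 17.72 p [ 0.4591 -0.3519  0.0647] q [-0.783  0.06   1.834 -0.     1.247 -1.197] F [-0.28 -0.38  1.47] open 0.0087
toolx [ 0.    -0.001 -1.   ] tooly yaw 23.74 stand [-0.181  -0.3833  0.0647]
```

```bash
python3 -m crank '[[[0,0,0.01,0],[0,0,0.03,0],[0,0,0.055,0],[0,0,0.075,0],[0,0,0.075,0]]]'
python3 st.py
python3 -m crank '[[[0.003,0.03,0,-2],[0.006,0.06,0,-4],[0.009,0.09,0,-6],[0.012,0.12,0,-8],[0.015,0.15,0,-10]]]'
python3 -m crank '[[[0.003,0.03,0,-2],[0.006,0.06,0,-4],[0.009,0.09,0,-6],[0.012,0.12,0,-7],[0.0148,0.148,0,-7.7]]]'
python3 -m crank '[[[0,0,-0.005,0],[0,0,-0.01,0],[0,0,-0.0125,0],[0,0,-0.0125,0],[0,0,-0.0125,0]]]'
python3 st.py
python3 - <<'E'
from h import *
snap('side','side12');crop('side12',220,340,130,250,6,'c16')
snap('top','top12');crop('top12',220,340,150,260,6,'c17')
E
```

```text
t: 18.13
tool_pos: [0.461, -0.3536, 0.1448]
tool_rot: [0.897, 1.369, -0.899]
contact_force: [0.3, -0.5, -0.9]
opening: 0.0088
t 18.13 p [ 0.461  -0.3536  0.1448] q [-0.782 -0.021  1.774  0.     1.38  -1.197] F [ 0.29 -0.52 -0.94] open 0.0088
toolx [ 0.006 -0.006 -1.   ] tooly yaw 23.74 stand [-0.1793 -0.3851  0.1448]
t: 18.55
tool_pos: [0.4728, -0.1997, 0.1376]
tool_rot: [1.033, 1.315, -1.033]
contact_force: [-0.0, 1.0, -1.7]
opening: 0.0088
t: 18.97
tool_pos: [0.4875, -0.0516, 0.1377]
tool_rot: [1.131, 1.259, -1.133]
contact_force: [0.2, -0.2, -2.1]
opening: 0.0087
t: 19.38
tool_pos: [0.4881, -0.0545, 0.1261]
tool_rot: [1.132, 1.258, -1.133]
contact_force: [-0.9, 0.8, -0.8]
opening: 0.0089
t 19.38 p [ 0.4881 -0.0545  0.1261] q [-0.263 -0.221  1.988 -0.     1.375 -0.366] F [-0.87  0.85 -0.78] open 0.0089
toolx [-0.001  0.    -1.   ] tooly yaw 5.94 stand [-0.1208 -0.0906  0.1261]
```

View pics/c16.png

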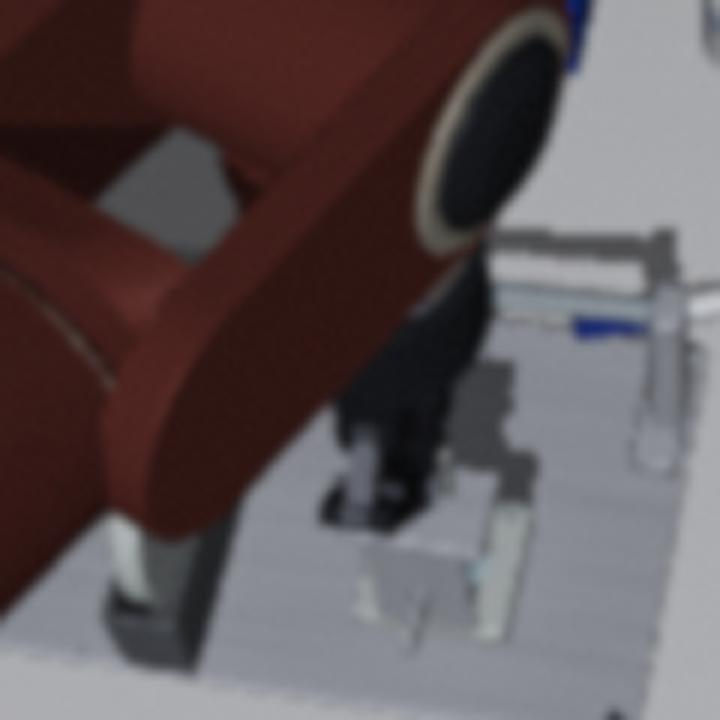

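View pics/c17.png

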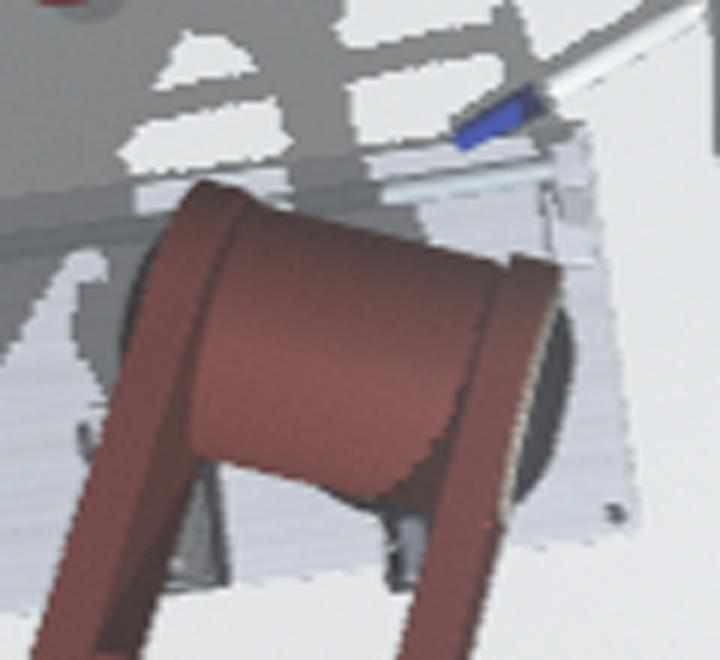

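```bash
python3 - <<'E'
from h import *
d=np.load('pics/side12.npz')['d']; S=w2s(cloud('side',d))
m=(abs(S[...,1]+.09)<.06)&(S[...,0]<-.05)&(S[...,0]>-.2)&(S[...,2]>.05)&(S[...,2]<.16)&(d>0)
q=S[m]; k=abs(q[:,2]-.154)<.005; print(len(q),k.sum(),np.median(q[k,2]),q[k].min(0),q[k].max(0))
k=(q[:,2]<.125)&(q[:,2]>.085);print('back',k.sum(),q[k].min(0).round(4),q[k].max(0).round(4), np.polyfit(q[k,1],q[k,0],1), np.median(q[k,0]),np.polyfit(q[k,2],q[k,0],1))
k=(q[:,2]<.085);print('foot',k.sum(),q[k].min(0).round(4),q[k].max(0).round(4))
E
```

```text
602 173 0.15465189662601544 [-0.14458354 -0.1197502   0.14946115] [-0.10779493 -0.06594463  0.15836632]
back 126 [-0.1683 -0.1178  0.0852] [-0.1293 -0.072   0.1247] [-0.03947755 -0.14993147] -0.14336059702231813 [-0.07447105 -0.13824397]
foot 227 [-0.1448 -0.1242  0.0619] [-0.0851 -0.0601  0.0842]
```

```bash
python3 -m crank '[[[0.02,0.002,0.001,0],[0.045,0.0047,0.001,0],[0.07,0.0074,0.001,0],[0.095,0.01,0.001,0],[0.11,0.0116,0.001,0]]]'
python3 st.py
python3 -m crank '[[[0.006,0.0006,0,0],[0.0101,0.001,0,0],[0.0101,0.001,0,0],[0.0101,0.001,0,0]]]'
python3 st.py
```

```text
t: 19.9
tool_pos: [0.6011, -0.0426, 0.1283]
tool_rot: [1.132, 1.255, -1.131]
contact_force: [-0.2, -0.7, -1.7]
opening: 0.0086
t 19.9 p [ 0.6011 -0.0426  0.1283] q [-0.194  0.049  1.732  0.     1.359 -0.299] F [-0.25 -0.73 -1.73] open 0.0086
toolx [ 0.002 -0.    -1.   ] tooly yaw 5.99 stand [-0.0072 -0.0907  0.1283]
t: 20.23
tool_pos: [0.6081, -0.0413, 0.1278]
tool_rot: [1.131, 1.258, -1.132]
contact_force: [-0.2, 0.4, -1.7]
opening: 0.009
t 20.23 p [ 0.6081 -0.0413  0.1278] q [-0.19   0.067  1.714 -0.     1.361 -0.295] F [-0.22  0.43 -1.72] open 0.009
toolx [-0.001 -0.    -1.   ] tooly yaw 6.01 stand [-1.000e-04 -9.010e-02  1.278e-01]
```

```bash
python3 -m crank '[[[0,0,-0.004,0],[0,0,-0.008,0],[0,0,-0.012,0],[0,0,-0.014,0],[0,0,-0.014,0]]]'
python3 -m crank '[[[0,0,-0.001,0],[0,0,-0.002,0],[0,0,-0.0025,0],[0,0,-0.0025,0]]]'
python3 st.py
python3 - <<'E'
from h import *
snap('side','side13');crop('side13',220,340,130,250,6,'c16')
d=np.load('pics/side13.npz')['d']; S=w2s(cloud('side',d))
m=(abs(S[...,1]+.09)<.06)&(S[...,0]<.05)&(S[...,0]>-.06)&(S[...,2]>.03)&(S[...,2]<.16)&(d>0)
q=S[m]; k=abs(q[:,2]-.138)<.006; print(len(q),k.sum(),np.median(q[k,2]),q[k].min(0),q[k].max(0))
k=(q[:,2]<.08);print('low',k.sum(),q[k].min(0).round(4),q[k].max(0).round(4))
E
```

```text
t: 20.65
tool_pos: [0.6079, -0.0409, 0.1128]
tool_rot: [1.131, 1.259, -1.132]
contact_force: [0.2, 0.1, -2.3]
opening: 0.009
t: 20.98
tool_pos: [0.6089, -0.041, 0.1116]
tool_rot: [1.131, 1.257, -1.131]
contact_force: [0.7, 0.1, -1.4]
opening: 0.0089
t 20.98 p [ 0.6089 -0.041   0.1116] q [-0.189  0.083  1.725 -0.     1.333 -0.295] F [ 0.72  0.09 -1.36] open 0.0089
toolx [ 0. -0. -1.] tooly yaw 6.04 stand [ 0.0008 -0.0899  0.1116]
721 214 0.14001309503633888 [-0.023904   -0.11943558  0.13206451] [ 0.01397109 -0.06349682  0.1439514 ]
low 209 [-0.0241 -0.1232  0.0471] [ 0.0368 -0.0598  0.0795]
```

View pics/c16.png

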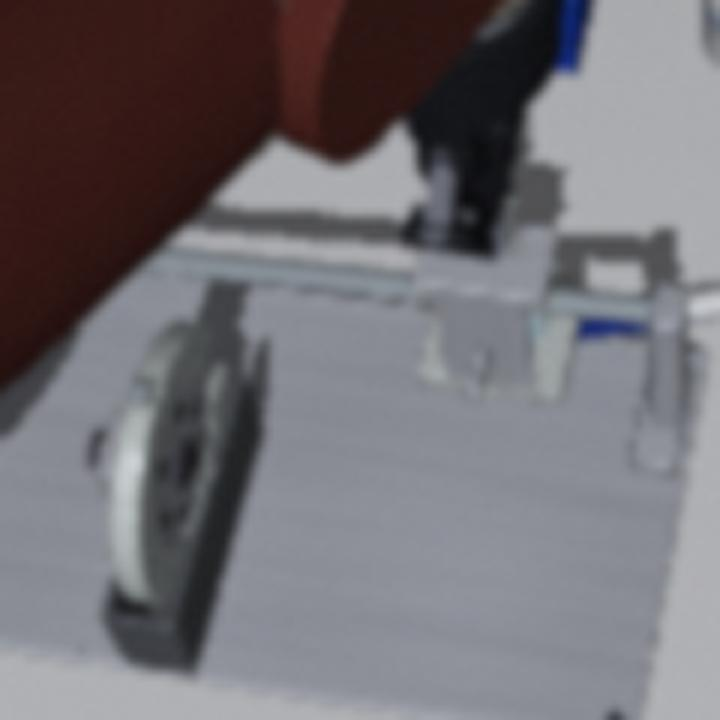

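```bash
python3 -m crank '[[[0,0,-0.001,0],[0,0,-0.002,0],[0,0,-0.0025,0],[0,0,-0.0025,0]]]'
python3 st.py
```

```text
t: 21.37
tool_pos: [0.6093, -0.0412, 0.1111]
tool_rot: [1.131, 1.256, -1.131]
contact_force: [-4.8, 1.3, 6.6]
opening: 0.0091
t 21.37 p [ 0.6093 -0.0412  0.1111] q [-0.189  0.084  1.725 -0.     1.332 -0.294] F [-4.82  1.31  6.6 ] open 0.0091
toolx [ 0.001 -0.    -1.   ] tooly yaw 6.04 stand [ 0.0011 -0.0901  0.1111]
```

```bash
python3 -m crank '[[[-0.0015,0,0.0005,0],[-0.0015,0,0.0005,0],[-0.0015,0,0.0005,0]]]'
python3 st.py
python3 -m crank '[[[0,0,0,0],[0,0,0,0],[0,0,0,0],[0,0,0,0],[0,0,0,0]]]' 0.6
python3 - <<'E'
from h import *
snap('side','side14');crop('side14',200,340,130,250,5,'c16')
E
```

```text
t: 21.62
tool_pos: [0.6086, -0.0412, 0.1112]
tool_rot: [1.132, 1.254, -1.129]
contact_force: [0.2, 0.6, 6.2]
opening: 0.0091
t 21.62 p [ 0.6086 -0.0412  0.1112] q [-0.19   0.081  1.729  0.     1.329 -0.295] F [0.19 0.6  6.21] open 0.0091
toolx [ 0.003 -0.    -1.   ] tooly yaw 6.04 stand [ 0.0004 -0.09    0.1112]
t: 22.03
tool_pos: [0.6069, -0.041, 0.1088]
tool_rot: [1.131, 1.258, -1.132]
contact_force: [0.2, 0.4, 0.6]
opening: 0.0512
```

View pics/c16.png

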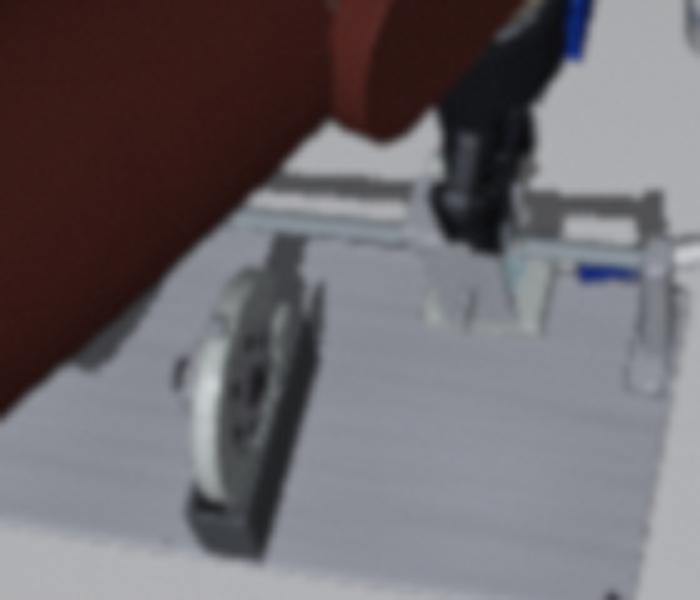

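Released; it seems to be starting to roll. Wait a few rows and look.

```bash
python3 -m crank '[[[0,0,0,0],[0,0,0,0],[0,0,0,0],[0,0,0,0],[0,0,0,0]]]'
python3 - <<'E'
from h import *
snap('side','side15');crop('side15',200,340,130,250,5,'c16')
E
```

```text
t: 22.5
tool_pos: [0.6073, -0.0411, 0.1094]
tool_rot: [1.131, 1.257, -1.131]
contact_force: [-0.6, 0.2, -0.7]
opening: 0.0512
```

View pics/c16.png

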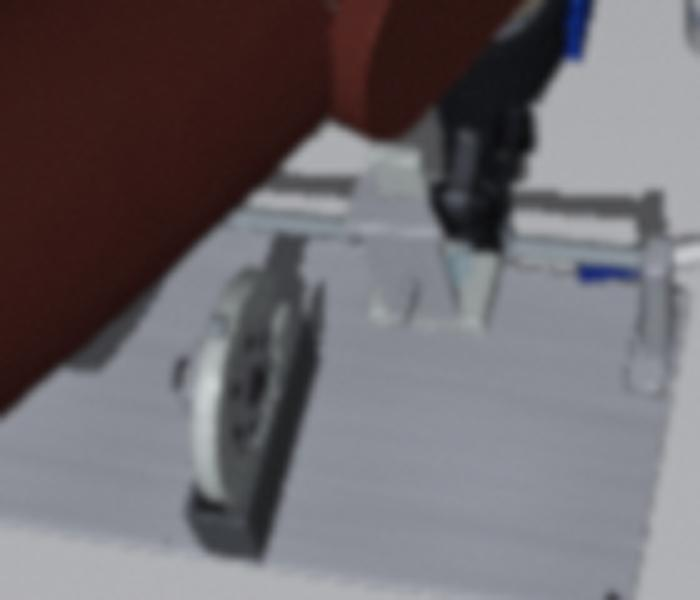

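```bash
python3 -m crank '[[[0,0,0,0],[0,0,0,0],[0,0,0,0],[0,0,0,0],[0,0,0,0]]]'
python3 -m crank '[[[0,0,0,0],[0,0,0,0],[0,0,0,0],[0,0,0.02,0],[0,0,0.04,0]]]'
python3 -m crank '[[[0,0,0.03,0],[0,0,0.06,0],[0,-0.03,0.08,0],[0,-0.06,0.08,0],[0,-0.09,0.08,0]]]'
python3 -m crank '[[[-0.03,-0.03,0.01,0],[-0.06,-0.06,0.02,0],[-0.09,-0.09,0.02,0],[-0.1,-0.12,0.02,0],[-0.1,-0.13,0.02,0]]]'
python3 - <<'E'
from h import *
snap('side','side16');crop('side16',190,340,130,250,5,'c16')
snap('top','top16');crop('top16',180,320,160,260,5,'c17')
E
python3 mark.py side16 side; python3 mark.py top16 top; python3 st.py
```

```text
t: 22.97
tool_pos: [0.6073, -0.0411, 0.1095]
tool_rot: [1.131, 1.257, -1.131]
contact_force: [0.8, -0.4, 0.2]
opening: 0.0512
t: 23.38
tool_pos: [0.6058, -0.0408, 0.1478]
tool_rot: [1.13, 1.261, -1.134]
contact_force: [0.2, -0.4, 0.5]
opening: 0.0513
t: 23.8
tool_pos: [0.6086, -0.1321, 0.2326]
tool_rot: [1.131, 1.253, -1.128]
contact_force: [0.0, 0.2, -0.9]
opening: 0.0512
t: 24.22
tool_pos: [0.505, -0.2647, 0.2501]
tool_rot: [1.133, 1.253, -1.136]
contact_force: [0.5, -0.1, -0.1]
opening: 0.0511
side n 0 ang [] r []
top n 7 ang [ 2.5  0.4  0.2 -1.7 -2.2 -3.7 -4.2] r [0.0646 0.0653 0.0652 0.068  0.0671 0.0664 0.0648]
t 24.32 p [ 0.5068 -0.2626  0.2494] q [-0.609 -0.103  1.677  0.     1.567 -0.711] F [ 0.98  0.73 -0.37] open 0.0514
toolx [ 0.  0. -1.] tooly yaw 5.84 stand [-0.1242 -0.2995  0.2494]
```

View pics/c16.png

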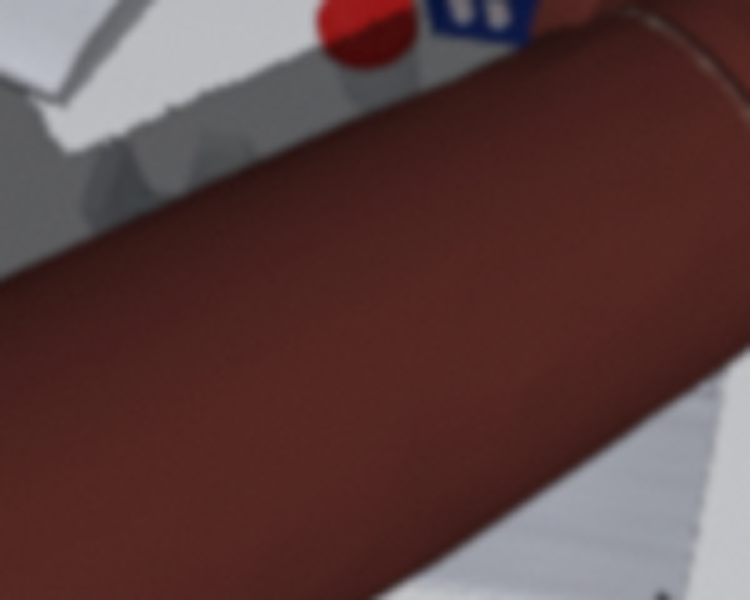

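View pics/c17.png

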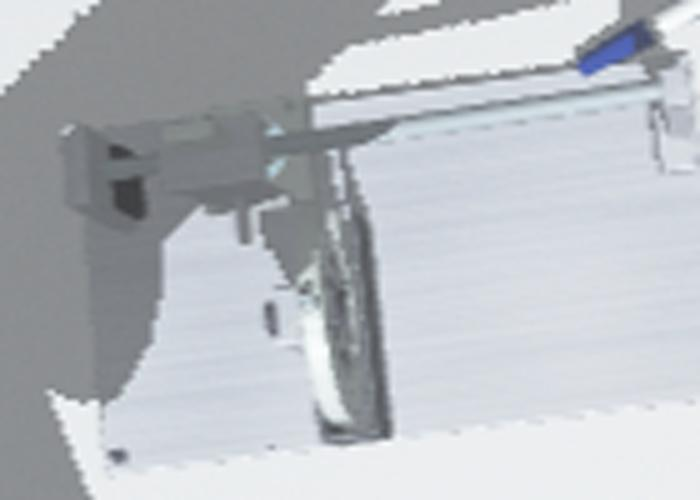

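```bash
python3 -m crank '[[[0,0,0,0],[0,0,0,0],[0,0,0,0],[0,0,0,0],[0,0,0,0]]]'
python3 -m crank '[[[0,0,0,0],[0,0,0,0],[0,0,0,0],[0,0,0,0],[0,0,0,0]]]'
python3 - <<'E'
from h import *
for fn in ('top16','top17'):
    if fn=='top17': snap('top','top17');crop('top17',180,320,160,260,5,'c17')
    d=np.load('pics/%s.npz'%fn)['d']; S=w2s(cloud('top',d))
    m=(S[...,1]>.05)&(S[...,1]<.145)&(abs(S[...,0])<.04)&(d>0)
    for lo,hi in ((.145,.16),(.112,.126)):
        q=S[m&(S[...,2]>lo)&(S[...,2]<hi)]; print(fn,lo,len(q),q.mean(0).round(4) if len(q) else '',q.min(0).round(4) if len(q) else '',q.max(0).round(4) if len(q) else '')
P=cloud('top',d)
E
python3 mark.py top17 top; python3 st.py
```

```text
t: 24.73
tool_pos: [0.5078, -0.2601, 0.2493]
tool_rot: [1.13, 1.258, -1.13]
contact_force: [-0.2, -0.4, -0.5]
opening: 0.0513
t: 25.15
tool_pos: [0.5073, -0.2611, 0.2494]
tool_rot: [1.131, 1.257, -1.131]
contact_force: [-0.5, -0.6, 0.8]
opening: 0.0507
top16 0.145 45 [-0.0015  0.079   0.1545] [-0.0063  0.0668  0.1487] [0.0039 0.0918 0.1595]
top16 0.112 180 [-0.0125  0.0783  0.123 ] [-0.0253  0.0501  0.1133] [0.0108 0.1051 0.126 ]
top17 0.145 46 [-0.0011  0.116   0.1515] [-0.0057  0.1032  0.1451] [0.0052 0.1293 0.1559]
top17 0.112 227 [-0.0108  0.1116  0.1209] [-0.025  0.085  0.112] [0.0108 0.1426 0.1259]
top n 12 ang [  9.3   2.1   0.4   0.   -0.1  -2.   -2.2  -3.9  -4.1  -4.3  -6.4 -24.5] r [0.0648 0.0669 0.0679 0.0689 0.0681 0.0681 0.0671 0.0689 0.0682 0.0665
 0.0645 0.0646]
t 25.2 p [ 0.5073 -0.2611  0.2494] q [-0.606 -0.103  1.678  0.     1.567 -0.711] F [-0.08  0.48 -0.48] open 0.0512
toolx [ 0.  0. -1.] tooly yaw 6.03 stand [-0.1235 -0.298   0.2494]
```

View pics/top17.png

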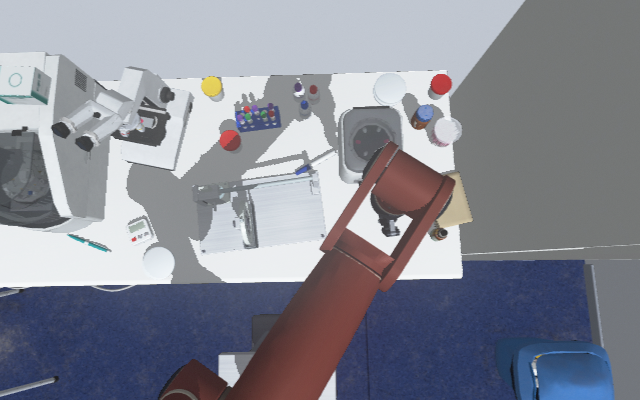

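```bash
for i in 1 2 3 4; do python3 -m crank '[[[0,0,0,0],[0,0,0,0],[0,0,0,0],[0,0,0,0],[0,0,0,0]]]' >/dev/null; done
python3 - <<'E'
from h import *
snap('top','top18');crop('top18',180,320,160,260,5,'c17')
snap('side','side18')
d=np.load('pics/top18.npz')['d']; S=w2s(cloud('top',d))
m=(S[...,1]>.05)&(S[...,1]<.145)&(abs(S[...,0])<.04)&(d>0)
for lo,hi in ((.145,.16),(.112,.126)):
    q=S[m&(S[...,2]>lo)&(S[...,2]<hi)]; print(lo,len(q),q.mean(0).round(4),q.min(0).round(4),q.max(0).round(4))
q=S[(abs(S[...,0]+.04)<.012)&(S[...,1]>.05)&(S[...,1]<.14)&(S[...,2]>.05)&(S[...,2]<.09)]; print('pin',len(q),q.mean(0),q.min(0))
E
python3 mark.py top18 top
```

```text
0.145 44 [-0.0008  0.1165  0.1513] [-0.0052  0.1035  0.1461] [0.0055 0.1286 0.1563]
0.112 227 [-0.0109  0.1115  0.1205] [-0.0254  0.086   0.1125] [0.0113 0.1421 0.1257]
pin 25 [-0.03940991  0.10996269  0.07643407] [-0.04950616  0.10739966  0.06821995]
top n 8 ang [ 1.6  0.2  0.1 -0.1 -1.6 -2.1 -4.1 -4.3] r [0.0706 0.0698 0.0679 0.068  0.0666 0.0658 0.0687 0.0665]
```

View pics/c17.png

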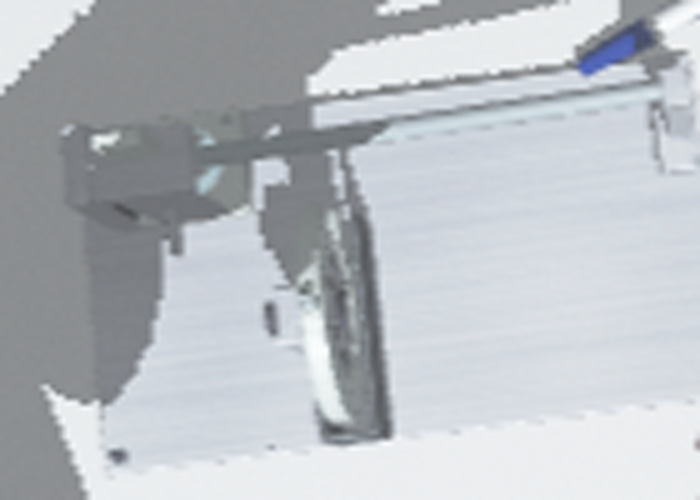

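View pics/side18.png

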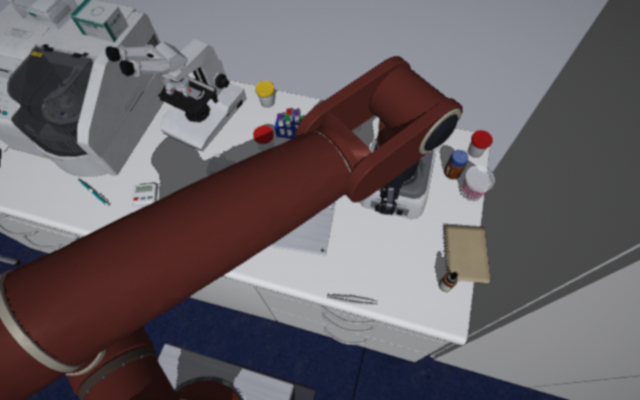

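```bash
python3 st.py; python3 -c "
from station import finish_job; print(finish_job())"
```

```text
t 26.97 p [ 0.5073 -0.261   0.2494] q [-0.606 -0.103  1.678  0.     1.567 -0.711] F [-0.27  0.76 -0.68] open 0.0515
toolx [-0.  0. -1.] tooly yaw 6.03 stand [-0.1235 -0.298   0.2494]
the job is handed in; nothing more can be done
None
```

The job is handed in at about 27 s of the 72 s allowed. By my last measurements it met every condition, though no verdict is reported.

**What I did:** I turned the wheel in three short pinches of its rim, about 137 degrees in all, until the mark stood at the top, then let go. I took the carrier by its tab and hooked it on the rail at y = -90 mm, uphill of the wheel. After release it rolled by itself past the wheel to the stop, and the gripper did not follow it.

**Last checks:**

| Check | Measured | Needed |
|---|---|---|
| Wheel mark, from the top | about -1.5 degrees, same before and after the carrier passed | within 11 degrees |
| Carrier middle along the rail | y about 112 mm, same in pictures about 1.8 s apart | home at 112 mm, within 12 mm |
| Carrier pin end | x about -49 mm | below -35 mm |

The contact force read under about 1 N, the gripper is well clear, and the cup and the dropper bottle look undisturbed in the last picture.

**What went wrong or disagreed:**
- **Finger height:** The camera showed the fingertips about 33 mm above the TCP height the robot reports. My first pinch therefore closed on nothing above the rim. I used the camera height for every grasp after that.
- **Wheel angle:** After the second pinch the mark still read 6 to 7 degrees off, so I made the third.
- **Stand position:** My estimate of the stand's position along the rail may be about 2 mm off, which is within the limits.

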